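# Empty the casting wheel and rack the blanks

### The arm

A 6-joint arm with a two-finger parallel gripper is mounted at the origin on the work surface. World frame = base frame: x ahead of the robot, y to its left, z up, the work surface at z = 0. Lengths are in mm, angles in rad, forces in N, time in s.
With the tool pointing down it reaches from about 275 to 1000 mm from the base axis. Payload 8.4 kg.
Tool frame: the origin (TCP) lies midway between the tips of the shut fingers; the grasp point (between the pads) lies 19 mm behind it; z points along the fingers, y is the line along which they close (so a half turn about z gives the same grasp; the last joint's range is limited). The gripper opens to 85 mm and grips with 20 to 120 N. Pads are 22 mm wide; open, the fingers measure 114 mm over their backs; the gripper's body (76 mm by 85 mm) begins 54 mm behind the grasp point. The pads swing forward as they close: fully open they stand 13 mm farther back than shut.
Start: joints at [1.103, 0.353, 1.633, -0, 1.155, -0.002], TCP at [280.71, 558.417, 231.281] pointing down, gripper open.
Joint ranges: [-2.63, 2.63], [-0.92, 2.1], [0.06, 2.66], [-1.3, 4.44], [0, 2.69], [-3.02, 3.02]. Speed limits (rad/s): [2.22, 2.22, 2.79, 3.14, 3.14, 3.14].

### API

Orientations are given as [roll, pitch, yaw] about the fixed x, y, z axes, in that order (R = Rz(yaw) Ry(pitch) Rx(roll)).
In Python, from rig import r gives the robot as it stands.
- The arm moves only by the shell command python3 -m inch 'ROWS' [OPENING] [FORCE]. ROWS is JSON, a list that holds one entry, the list of rows, each a list of 6 numbers: the shift along the tool's x, y, z scaled (see below), then the turn, a rotation vector about the tool's x, y, z scaled (see below). In form: [[[tx, ty, tz, wx, wy, wz], ...]]. A call has 1 to 8 rows; each row is the pose to reach, as a shift and turn from the pose commanded when the call began, along the tool's axes at that moment, turning the shorter way round; what a row does not reach only later rows make up. The controller multiplies each number of a shift by 20 cm and each number of a turn by pi rad. A row lasts 1/12 s, in which the tool goes at most 41.7 mm and 7.16 degrees, less where a joint would pass 70% of its speed; a pose out of reach is approached as far as the arm can. A call with a number of a shift or a turn outside -1 to 1 is refused whole. A call with a gripper value outside its range is refused whole. OPENING is the gripper's target within -1 to 1 (fully open at 1, half-way at 0, shut at -1), set as the call begins (- or left out, the last holds). The fingers move at their own pace and stop on an object; FORCE is the grip in N (left out, the last holds). Time passes only in rows, so rows that repeat a pose let the fingers close. It gives the time, the measured TCP pose, the force, the opening and the grip force at its end, in the units of the state.
- r.sense(): the state, without advancing time (a new reading comes with each control period).
- r.grab_frame(name): name is "scene" or "top" or "wrist"; returns the picture (384x512x3 uint8, red, green, blue); there is no depth.
- r.camera_info(name): a dict with "K" (3x3 intrinsics, pixels), "distortion" ([k1, k2, p1, p2, k3] as OpenCV has them; the pictures are not rectified), "rvec" (rotation vector, rad) and "tvec" (3), from world to camera coordinates, as OpenCV has them; the wrist camera has in their place "mount" (4x4, takes a point from camera to tool coordinates, whose origin is the TCP and whose axes are the flange's). Camera axes: x right, y down, z forward; pixel columns grow to the right and rows downward; lengths in mm; the calibration is good to about 2 mm. A picture is of the moment at which its call begins: read the wrist's pose just before it. camera_info takes no time and is no camera call.
- r.sign_off(): hands the job in; it is judged then, once.
The state is a dict: "clock": time; "qpos": joint angles; "qvel": joint speeds; "joint_efforts": joint torques, N m; "eef_pos": TCP position; "tcp_rot": TCP orientation; "contact_force": force on the tool from outside, world axes, zero at the start; "wrist_torque": the same for the moment, N m; "opening": opening from 0.0 (shut) to 1.0 (fully open); "grasp_force": force on a finger pad.
Only numpy, scipy, OpenCV 4.12 (cv2) and the standard library are available. Lean on these libraries where they do the work, as an engineer would, in place of code of your own. Each camera call takes 0.05 s, during which the arm holds its last target. There are 200 camera calls.

### The job

Empty the casting wheel onto the drying rack: with its spring index ring (pull it up, turn, let it drop into the notch) bring each cup that holds a plaster blank over the chute, and press the stuck blank out from behind through the hole in the cup. Lay every blank flat across both narrow rails of the rack, none on another. Leave the wheel locked with the ring fully home, and do not disturb the other things on the bench.

Things in the scene. Friction and masses are not known exactly. Their poses are not given: they have to be found in the camera images.
- stand: The fixed casting stand: steel foot 200 x 170 mm, a pillar carrying the green casting wheel (284 mm across, top face 189 mm above the bench), and a chute. Origin at the middle of the pillar, on the bench; z up. The chute lies towards the stand's own -y: a steel slide, 86 mm wide, 42 degrees steep, that starts under the wheel and runs down into the catch tray. A blank that comes out of any other place than over the chute ends on the foot under the wheel, out of reach.
- wheel (a joint): Angle of the wheel about its upright axis (rad, positive anticlockwise from above, no end stops). Notches every 1.047 rad: 0, +-1.047 ... It starts locked near 0, with about 0.02 rad of play either way. Cup k is over the chute at -1.047 k (or 1.047 (6 - k)). It turns with the index ring, with about 0.25 N m of friction, and stays where it is left.
- ring (a joint): Lift of the spring index ring (m): 0 = home in a notch, wheel locked; 0.012 = fully pulled up. The wheel is free above 0.008; let go between notches the ring rides 0.007 high, and when the wheel is then turned on, it drops home by itself at the next notch. Pulling it takes about 8 N at home and 12 N at the top.
- ring_grip (a point): The index ring: a knurled aluminium collar 45 mm in diameter and 30 mm tall in the middle of the wheel, above a steel flange 62 mm across. The point is on the wheel's axis and rises with the ring; the collar reaches from 16 mm below it to 14 mm above it, and the flange's top is where the collar begins. A spindle end 28 mm across stands 20 mm above the collar at home (34 mm above the point). Pull it straight up, turn it about its own axis (the wheel comes along), let it go.
- drop_station (a point): Fixed point of the stand (axes as the stand's) over the chute: 95 mm from the wheel's axis towards the stand's -y, at the height of the wheel's top face. A cup whose hole is centred here discharges into the chute. An orange pointer stands beside it.
- tray_floor (a point): Middle of the floor of the catch tray at the chute's foot: inside 160 mm across the chute and 125 mm along it, black rubber floor 8 mm above the bench, plywood walls 20 to 24 mm above the bench. The point turns with the stand (its y axis points up the chute).
- rack: Loose wooden drying rack (0.7 kg): two narrow raised rails along its x, each 300 mm long and 12 mm wide, 40 mm apart (centres at y = +20 and -20 mm), on two end feet 110 mm wide. Origin on the bench under its middle, z up; the rails' tops are 70 mm above the origin. Between the end feet (x from -120 to +120 mm) there is nothing beside the rails.
- cup0 (a point): Cup 0 of the wheel: centre of its access hole at the wheel's top face, 95 mm from the axis. The six equal black cups sit mouth down, 60 degrees apart, numbered anticlockwise from above. The access hole is 46 mm round (reckon with 44 mm square, one side radial) in a web 6 mm thick; a blank in the cup has its upper face right under the web and shows off-white through the hole, an empty cup is open right through.
- blank0: Plaster blank, off-white stepped disc 17 mm thick: rim 62 mm in diameter and 7 mm thick below, 56 mm above; about 0.12 kg. Origin at the centre of its underside (the wide side), z up. At the start it sticks in one of the cups, held by two sprung orange lips under its rim, underside 24 mm below the wheel's top face; pressed down through the access hole with about 7 to 15 N it gives, and drops free once it has gone down 15 mm. None if absent.
- blank1: Plaster blank, off-white stepped disc 17 mm thick: rim 62 mm in diameter and 7 mm thick below, 56 mm above; about 0.12 kg. Origin at the centre of its underside (the wide side), z up. At the start it sticks in one of the cups, held by two sprung orange lips under its rim, underside 24 mm below the wheel's top face; pressed down through the access hole with about 7 to 15 N it gives, and drops free once it has gone down 15 mm. None if absent.
- blank2: Plaster blank, off-white stepped disc 17 mm thick: rim 62 mm in diameter and 7 mm thick below, 56 mm above; about 0.12 kg. Origin at the centre of its underside (the wide side), z up. At the start it sticks in one of the cups, held by two sprung orange lips under its rim, underside 24 mm below the wheel's top face; pressed down through the access hole with about 7 to 15 N it gives, and drops free once it has gone down 15 mm. None if absent.
- blank3: Plaster blank, off-white stepped disc 17 mm thick: rim 62 mm in diameter and 7 mm thick below, 56 mm above; about 0.12 kg. Origin at the centre of its underside (the wide side), z up. At the start it sticks in one of the cups, held by two sprung orange lips under its rim, underside 24 mm below the wheel's top face; pressed down through the access hole with about 7 to 15 N it gives, and drops free once it has gone down 15 mm. None if absent.
- blank4: Plaster blank, off-white stepped disc 17 mm thick: rim 62 mm in diameter and 7 mm thick below, 56 mm above; about 0.12 kg. Origin at the centre of its underside (the wide side), z up. At the start it sticks in one of the cups, held by two sprung orange lips under its rim, underside 24 mm below the wheel's top face; pressed down through the access hole with about 7 to 15 N it gives, and drops free once it has gone down 15 mm. None if absent.
- blank5: Plaster blank, off-white stepped disc 17 mm thick: rim 62 mm in diameter and 7 mm thick below, 56 mm above; about 0.12 kg. Origin at the centre of its underside (the wide side), z up. At the start it sticks in one of the cups, held by two sprung orange lips under its rim, underside 24 mm below the wheel's top face; pressed down through the access hole with about 7 to 15 N it gives, and drops free once it has gone down 15 mm. None if absent.
- can: Blue drinks can, 66 mm across, 122 mm tall; a bystander, origin at its underside. Not part of the job: leave it.
- cup_white: White plastic cup, 80 mm across, 95 mm tall; a bystander, origin at its underside. Not part of the job: leave it.
- jar: Amber glass jar with green cap, 76 mm across, 85 mm tall; a bystander, origin at its underside. Not part of the job: leave it.
- spatula: Spatula, 200 mm long, lying; a bystander, origin at its underside. Not part of the job: leave it.
- brush: Brush, 190 mm long, lying; a bystander, origin at its underside. Not part of the job: leave it.
- mallet: Wooden mallet, 230 mm long, lying; a bystander, origin at its underside. Not part of the job: leave it.
- dinosaur: Small green dinosaur figure on a dark base 110 x 55 mm; a bystander, origin at its underside. Not part of the job: leave it.
Not all that is in view belongs to the job. What is shaped like the blank3 but pink or yellow is not meant.

How it is judged (in metres and radians):
At the end, for the whole second after the job is handed in: Every blank present lies flat (within 0.12 rad, either side up) and at rest on both rails of the rack: height within 5 mm, centre within 18 mm of the middle line between the rails and 140 mm of the rack's middle. The rack stands upright. The index ring is home (lift under 2.5 mm) (((angle between blank0's own z axis and vertical below 0.12 rad and z of blank0 in the frame of rack between 0.066 and 0.075 m) or (angle between blank0's own z axis and vertical above 3.02 rad and z of blank0 in the frame of rack between 0.083 and 0.092 m)) and y of blank0 in the frame of rack between -0.018 and 0.018 m and x of blank0 in the frame of rack between -0.14 and 0.14 m and linear speed of each of blank0, blank1, blank2, blank3, blank4, blank5, rack below 0.02 m/s and ((angle between blank1's own z axis and vertical below 0.12 rad and z of blank1 in the frame of rack between 0.066 and 0.075 m) or (angle between blank1's own z axis and vertical above 3.02 rad and z of blank1 in the frame of rack between 0.083 and 0.092 m)) and y of blank1 in the frame of rack between -0.018 and 0.018 m and x of blank1 in the frame of rack between -0.14 and 0.14 m and ((angle between blank2's own z axis and vertical below 0.12 rad and z of blank2 in the frame of rack between 0.066 and 0.075 m) or (angle between blank2's own z axis and vertical above 3.02 rad and z of blank2 in the frame of rack between 0.083 and 0.092 m)) and y of blank2 in the frame of rack between -0.018 and 0.018 m and x of blank2 in the frame of rack between -0.14 and 0.14 m and ((angle between blank3's own z axis and vertical below 0.12 rad and z of blank3 in the frame of rack between 0.066 and 0.075 m) or (angle between blank3's own z axis and vertical above 3.02 rad and z of blank3 in the frame of rack between 0.083 and 0.092 m)) and y of blank3 in the frame of rack between -0.018 and 0.018 m and x of blank3 in the frame of rack between -0.14 and 0.14 m and ((angle between blank4's own z axis and vertical below 0.12 rad and z of blank4 in the frame of rack between 0.066 and 0.075 m) or (angle between blank4's own z axis and vertical above 3.02 rad and z of blank4 in the frame of rack between 0.083 and 0.092 m)) and y of blank4 in the frame of rack between -0.018 and 0.018 m and x of blank4 in the frame of rack between -0.14 and 0.14 m and ((angle between blank5's own z axis and vertical below 0.12 rad and z of blank5 in the frame of rack between 0.066 and 0.075 m) or (angle between blank5's own z axis and vertical above 3.02 rad and z of blank5 in the frame of rack between 0.083 and 0.092 m)) and y of blank5 in the frame of rack between -0.018 and 0.018 m and x of blank5 in the frame of rack between -0.14 and 0.14 m and angle between rack's own z axis and vertical below 0.1 rad and value of joint ring below 0.0025 m); the robot touches nothing.
It fails at once if one of the other things on the bench (can, cup, jar, spatula, brush, mallet, dinosaur) is pushed or knocked more than 4 cm from its place (distance of any of can, cup_white, jar, spatula, brush, mallet, dinosaur from where it was at the start of the episode above 0.04 m).
Of blank0, blank1, blank2, blank3, blank4, blank5 only 2 to 3 are there at a start; the rules pass over those that are not, and their reading is None.
At some moment in a run one of rack may be knocked a few centimetres aside while the robot is not near it.
Once in a run the grip may slacken for a moment while it holds something.
It also fails if it takes over 210 s, if anything falls off the work surface, if the arm or the gripper's body presses on something with over 40 N, if the wrist force passes 120 N, or if a joint passes its speed limit or range.

## Working session

There is one attempt and no reset: what is moved stays moved. The work goes in short steps, Python scripts to look and compute and a shell command to move; the robot and the scene stay as the last step left them, time stands still between calls to the robot, and variables do not carry over. Pictures are saved under pics/ and viewed, at most 14 in all, crops included, and the job is handed in when it is done.

```bash
ls; mkdir -p pics; python3 - <<'E'
from rig import r
import cv2
s=r.sense();print(s)
for n in("scene","top"):
    cv2.imwrite(f"pics/{n}0.png",cv2.resize(r.grab_frame(n)[:,:,::-1],(800,600),interpolation=cv2.INTER_CUBIC))
    print(r.camera_info(n))
print(r.camera_info("wrist"))
E
```

```text
pics
{'clock': 0.0, 'qpos': array([ 1.10256744e+00,  3.53619349e-01,  1.63414904e+00,  2.80695399e-05,
        1.15518463e+00, -2.39513192e-03]), 'qvel': array([ 0.0004684 ,  0.00179605,  0.00066435, -0.00048141,  0.00011476,
       -0.00085173]), 'joint_efforts': array([ 1.32219186e-03, -6.05268645e+01, -3.42062330e+01,  9.08953348e-05,
        9.41460778e-03,  1.14282523e-05]), 'eef_pos': array([280.50363333, 557.98341211, 230.57328368]), 'tcp_rot': array([-3.14023236e+00, -2.89226955e-05,  2.67574752e+00]), 'contact_force': array([ 0.51251877, -0.38848808,  0.10614169]), 'wrist_torque': array([-0.0311238 , -0.02723627, -0.02665093]), 'grasp_force': 0.0, 'opening': 1.0002217832437952}
{'K': array([[361.5018952 ,   0.        , 250.75210454],
       [  0.        , 361.5018952 , 192.02929867],
       [  0.        ,   0.        ,   1.        ]]), 'distortion': array([-0.0715022,  0.       ,  0.       ,  0.       ,  0.       ]), 'rvec': array([ 1.51567675,  2.24291252, -0.69227073]), 'tvec': array([ 217.17442945, -336.2780355 , 1434.05830923])}
{'K': array([[392.02342223,   0.        , 
[... 219 characters left out ...]
.2006133 , -2.18832141,  0.10080745]), 'tvec': array([ -25.341901  ,  590.99610175, 1191.25594213])}
{'K': array([[288.32076393,   0.        , 256.52354888],
       [  0.        , 288.32076393, 191.09192916],
       [  0.        ,   0.        ,   1.        ]]), 'distortion': array([-0.03073543,  0.        ,  0.        ,  0.        ,  0.        ]), 'mount': array([[ 1.21363611e-03, -9.59255275e-01, -2.82538216e-01,
         7.13865727e+01],
       [ 9.99999254e-01,  1.12466443e-03,  4.77085614e-04,
         1.00192178e+00],
       [-1.39886212e-04, -2.82538584e-01,  9.59255925e-01,
        -1.42745676e+02],
       [ 0.00000000e+00,  0.00000000e+00,  0.00000000e+00,
         1.00000000e+00]])}
```

View pics/top0.png

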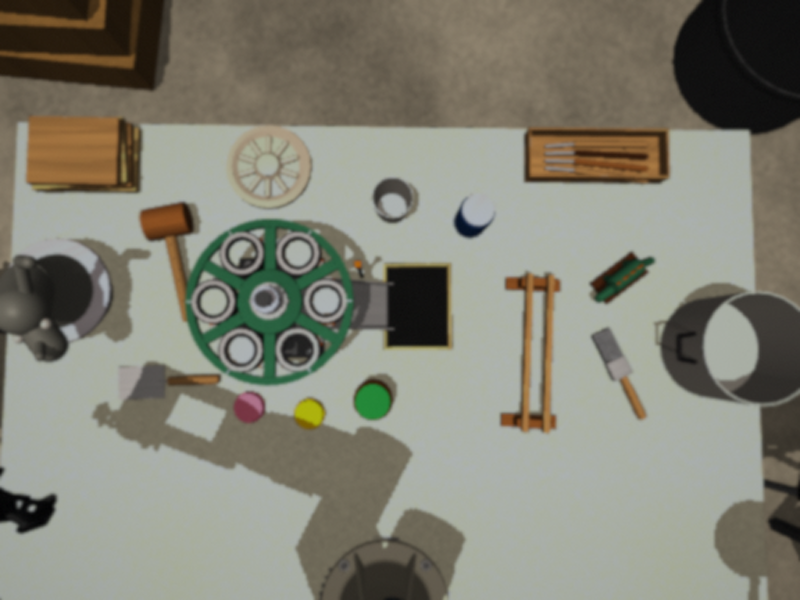

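View pics/scene0.png

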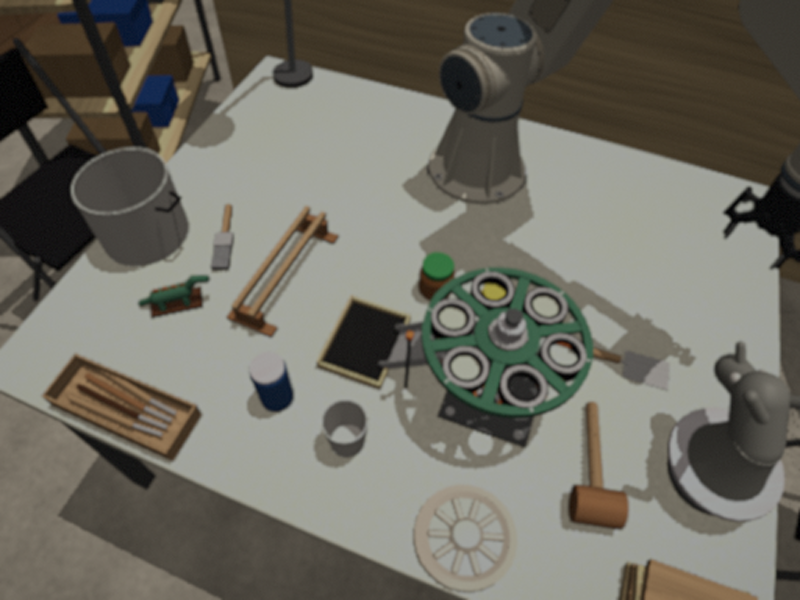

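Top view: wheel at (270,302), chute running right to the black tray (418,306), and rack at (537,352). Pink and yellow decoys lie at (250,407) and (310,413), off the wheel. Next I'll measure and enlarge the cups.

```bash
cat > h.py <<'E'
import numpy as np,cv2
from rig import r
from scipy.spatial.transform import Rotation as R
def cam(n,s=None):
    c=r.camera_info(n)
    if "rvec" in c:
        Rm=cv2.Rodrigues(c["rvec"])[0];return c,Rm,np.array(c["tvec"])
    s=s or r.sense(); T=np.eye(4);T[:3,:3]=R.from_euler("xyz",s["tcp_rot"]).as_matrix();T[:3,3]=s["eef_pos"]
    W=np.linalg.inv(T@c["mount"]);return c,W[:3,:3],W[:3,3]
def ray(n,uv,z,s=None):   # native pixels -> world at height z
    c,Rm,t=cam(n,s);p=cv2.undistortPoints(np.float64(uv).reshape(-1,1,2),c["K"],c["distortion"]).reshape(-1,2)
    d=np.c_[p,np.ones(len(p))]@Rm;o=-Rm.T@t
    return o+d*((z-o[2])/d[:,2])[:,None]
def proj(n,P,s=None):
    c,Rm,t=cam(n,s);return cv2.projectPoints(np.float64(P).reshape(-1,1,3),cv2.Rodrigues(Rm)[0],t,c["K"],c["distortion"])[0].reshape(-1,2)
def togo(P,yaw=None):     # shift/turn numbers (tool down assumed by actual pose) to world TCP P, yaw
    s=r.sense();Rm=R.from_euler("xyz",s["tcp_rot"])
    t=Rm.inv().apply(np.array(P)-s["eef_pos"])/200
    w=np.zeros(3)
    if yaw is not None: w=(Rm.inv()*R.from_euler("xyz",[np.pi,0,yaw])).as_rotvec()/np.pi
    print(np.round(t,3),np.round(w,3),s["eef_pos"].round(1),s["tcp_rot"].round(3))
def snap(n,f,box=None,w=800):
    s=r.sense();im=r.grab_frame(n)[:,:,::-1]
    if box: im=im[box[1]:box[3],box[0]:box[2]]
    k=w/im.shape[1];cv2.imwrite("pics/"+f,cv2.resize(im,None,fx=k,fy=k,interpolation=cv2.INTER_CUBIC));return s,im
E
python3 - <<'E'
from h import *
im=r.grab_frame("top")[:,:,::-1]
hsv=cv2.cvtColor(im,cv2.COLOR_BGR2HSV)
m=cv2.inRange(hsv,(60,90,30),(95,255,255));m[:,:110]=0;m[:,235:]=0;m[250:]=0
pts=cv2.findNonZero(m);h=cv2.convexHull(pts);e=cv2.fitEllipse(h);print(e)
print("wheel",ray("top",[e[0]],186))
f=.64
print("rack rails", ray("top",np.array([[530,272],[550,276],[526,430],[546,430]])*f,70))
print("tray", ray("top",np.array([[386,265],[451,264],[451,347],[386,347]])*f,22))
print("pointer/jar/can",ray("top",np.array([[373,400],[482,211]])*f,100),ray("top",np.array([[360,264]])*f,190))
a=im[130:255,110:235];b=r.grab_frame("scene")[:,:,::-1][160:270,255:390]
cv2.imwrite("pics/crop1.png",np.hstack([cv2.resize(a,(400,400),interpolation=cv2.INTER_CUBIC),cv2.resize(b,(400,400),interpolation=cv2.INTER_CUBIC)]))
E
```

```text
((180.7300567626953, 200.62823486328125), (104.1919937133789, 134.13449096679688), 131.9989471435547)
wheel [[553.89286736 174.70577525 186.        ]]
rack rails [[ 641.63705232 -276.89560999   70.        ]
 [ 634.20520724 -315.21728278   70.        ]
 [ 343.16284489 -265.98842134   70.        ]
 [ 343.28571394 -303.67814816   70.        ]]
tray [[ 659.25921944   -1.406319     22.        ]
 [ 662.22315265 -130.75612534   22.        ]
 [ 497.50995728 -130.49797885   22.        ]
 [ 496.89205934   -2.39222265   22.        ]]
pointer/jar/can [[ 400.70386703   21.06036893  100.        ]
 [ 752.48403361 -180.54261756  100.        ]] [[639.08796194  43.50811189 190.        ]]
```

View pics/crop1.png

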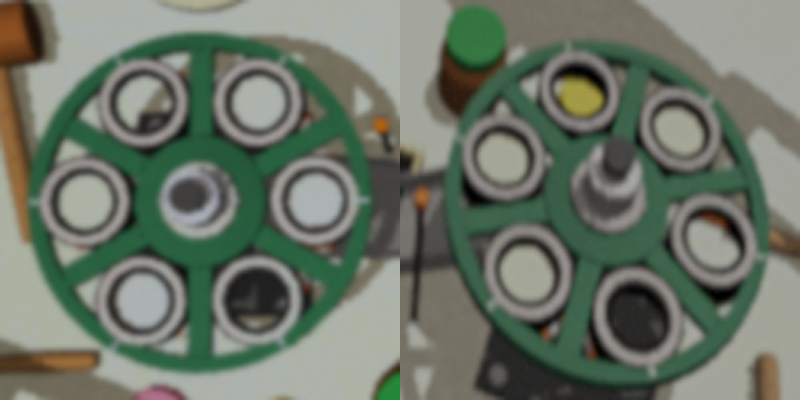

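```bash
python3 - <<'E'
from h import *
q=lambda a:np.array(a)/3.2+[110,130]
P=ray("top",q([[201,202.5],[313,200],[258,102],[143,103],[85,202],[142,298],[260,300]]),189)
print(P.round(1)); print("mean",P[1:].mean(0), np.hypot(*(P[1:]-P[1:].mean(0))[:,:2].T))
c=P[1:].mean(0);a=[(np.arctan2(*(p-c)[[1,0]])-k*np.pi/3+np.pi/2+np.pi)%(2*np.pi)-np.pi for k,p in enumerate(P[1:])];print(a,np.mean(a))
th=np.mean(a)-np.pi/2;D=c+95*np.array([np.cos(th),np.sin(th),0]);print("drop",D)
togo([D[0],D[1],300],np.pi)
togo([D[0],D[1],300],np.pi/2)
E
```

```text
[[573.1 195.5 189. ]
 [575.8 102.9 189. ]
 [657.4 149.8 189. ]
 [655.8 245.1 189. ]
 [572.9 290.8 189. ]
 [494.1 242.2 189. ]
 [492.8 145.4 189. ]]
mean [574.81206791 196.05070282 189.        ] [93.11920577 94.70612046 94.69137805 94.81479204 93.01756891 96.3481296 ]
[np.float64(0.010425654132038886), np.float64(0.01308686199542608), np.float64(0.02080840736830103), np.float64(0.01966323363226108), np.float64(0.004294534844116349), np.float64(0.029457721882807597)] 0.016289402309158502
drop [576.35949269 101.06330641 189.        ]
[-2.348 -1.378 -0.345] [-0.    -0.    -0.148] [280.6 558.2 230.8] [-3.141 -0.     2.676]
[-2.348 -1.378 -0.345] [-0.     0.     0.352] [280.6 558.2 230.8] [-3.141 -0.     2.676]
```

```bash
python3 -m inch '[[[0,0,-0.5,0,0,0.31],[0,0,-0.5,0,0,0.31],[0,0,-0.5,0,0,0.31],[0,0,-0.5,0,0,0.31],[0,0,-0.5,0,0,0.31],[0,0,-0.5,0,0,0.31],[0,0,-0.5,0,0,0.31],[0,0,-0.5,0,0,0.31]]]' -1 ; python3 - <<'E'
from h import *
togo([576.4,101,330],np.pi/2)
E
```

```text
clock: 0.87
eef_pos: [280.6, 558.3, 331.1]
tcp_rot: [-3.141, 0.0, 1.695]
contact_force: [-0.0, -0.8, -0.4]
opening: 0.004
grasp_force: 0.0
[-2.452  1.183  0.006] [-0.    0.    0.04] [280.6 558.3 331.1] [-3.141  0.     1.695]
```

```bash
M='x'; python3 -m inch '[[[-0.82,0.394,0,0,0,0],[-0.82,0.394,0,0,0,0],[-0.82,0.394,0,0,0,0],[-0.82,0.394,0,0,0,0],[-0.82,0.394,0,0,0,0]]]' >/dev/null; python3 -m inch '[[[-0.82,0.394,0,0,0,0],[-0.82,0.394,0,0,0,0],[-0.82,0.394,0,0,0,0],[-0.82,0.394,0,0,0,0],[-0.82,0.394,0,0,0,0]]]' >/dev/null;  python3 -m inch '[[[-0.82,0.394,0,0,0,0.04],[-0.82,0.394,0,0,0,0.04],[-0.82,0.394,0,0,0,0.04],[-0.82,0.394,0,0,0,0.04],[-0.82,0.394,0,0,0,0.04],[-0.82,0.394,0,0,0,0.04],[-0.82,0.394,0,0,0,0.04]]]'; python3 - <<'E'
from h import *
s,im=snap("wrist","w1.png");print(s["eef_pos"],s["tcp_rot"])
print(proj("wrist",[[574.8,196,230],[576.4,101,189]],s)*800/512)
togo([576.4,101,200],np.pi/2)
E
```

```text
clock: 2.28
eef_pos: [579.3, 101.1, 330.9]
tcp_rot: [-3.141, -0.0, 1.574]
contact_force: [-0.4, 0.5, 0.2]
opening: -0.001
grasp_force: 0.0
[579.32380829 101.11420036 330.85079988] [-3.14058773e+00 -3.57735926e-04  1.57419556e+00]
[[391.07205516 120.67563197]
 [395.07099426 282.22685648]]
[-0.005 -0.012  0.655] [-0.    -0.     0.002] [578.9 102.  331. ] [-3.141 -0.     1.576]
```

View pics/w1.png

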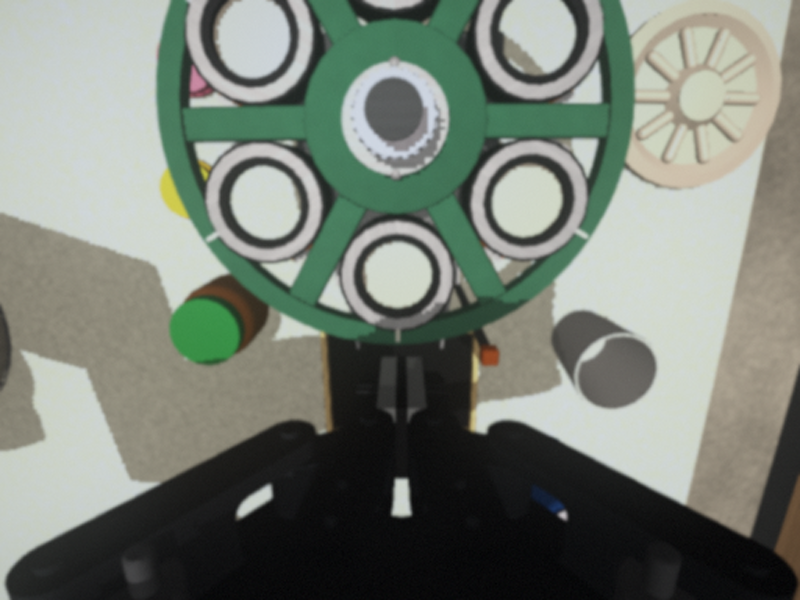

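```bash
python3 - <<'E'
from h import *
C=np.array([574.8,196,185.])
fr={n:r.grab_frame(n) for n in("scene","top","wrist")};s=r.sense()
for k in range(6):
    th=0.016-np.pi/2+k*np.pi/3;P=C+95*np.array([np.cos(th),np.sin(th),0]);o=[]
    for n in fr:
        u,v=proj(n,[P],s)[0].round().astype(int)
        if 3<u<508 and 3<v<380:
            a=fr[n][v-2:v+3,u-2:u+3].reshape(-1,3);o.append((n,a.mean(0).round().tolist(),a.std(0).round(1).tolist(), ray(n,[[u,v]],0,s)[0].round().tolist()[:2]))
    print(k,*o,sep="\n  ")
for n,P in(("scene",[450,450,0]),("top",[450,450,0])):
    u,v=proj(n,[P])[0].round().astype(int);print(n,fr[n][v,u])
E
```

```text
0
  ('scene', [167.0, 169.0, 153.0], [0.4, 0.5, 0.4], [456.0, 81.0])
  ('top', [137.0, 131.0, 112.0], [41.7, 39.9, 34.1], [590.0, 118.0])
  ('wrist', [208.0, 216.0, 203.0], [0.9, 0.7, 0.8], [574.0, 54.0])
1
  ('scene', [167.0, 169.0, 154.0], [0.4, 0.3, 0.5], [555.0, 140.0])
  ('top', [176.0, 182.0, 162.0], [0.5, 0.5, 1.3], [685.0, 175.0])
  ('wrist', [208.0, 215.0, 201.0], [0.6, 0.6, 0.5], [708.0, 134.0])
2
  ('scene', [42.0, 41.0, 40.0], [0.9, 0.7, 0.8], [552.0, 257.0])
  ('top', [176.0, 176.0, 152.0], [0.4, 3.2, 3.2], [684.0, 288.0])
  ('wrist', [203.0, 210.0, 202.0], [0.6, 0.6, 2.1], [705.0, 290.0])
3
  ('scene', [165.0, 167.0, 157.0], [4.0, 4.6, 4.6], [450.0, 315.0])
  ('top', [140.0, 132.0, 113.0], [38.6, 37.1, 32.2], [586.0, 342.0])
4
  ('scene', [166.0, 168.0, 152.0], [0.5, 0.6, 0.6], [352.0, 254.0])
  ('top', [55.0, 53.0, 47.0], [15.6, 17.0, 18.4], [490.0, 284.0])
  ('wrist', [203.0, 210.0, 212.0], [0.8, 0.7, 0.8], [436.0, 285.0])
5
  ('scene', [158.0, 150.0, 68.0], [12.4, 12.2, 7.1], [351.0, 136.0])
  ('top', [41.0, 41.0, 40.0], [9.1, 8.9, 8.7], [490.0, 172.0])
  ('wrist', [209.0, 216.0, 209.0], [0.6, 0.8, 1.9], [439.0, 130.0])
scene [152 148 144]
top [172 166 162]
```

```bash
python3 - <<'E'
from h import *
s,im=snap("wrist","w2.png",(90,0,410,230))
print(s["eef_pos"],s["tcp_rot"],(proj("wrist",[[574.8,196,230],[576.4,101,189]],s)-[90,0])*2.5)
t=cv2.imread("pics/top0.png")
for p in[(325,300),(299,253),(242,350),(214,300),(300,480),(600,480)]: print(p,t[p[1],p[0]][::-1])
t=cv2.imread("pics/scene0.png")
for p in[(453,318),(465,367),(545,305),(350,200),(640,430),(563,356)]: print(p,t[p[1],p[0]][::-1])
w=r.grab_frame("wrist");print(w[10,160],w[120,50],w[120,245//1])
E
```

```text
[578.69419204 102.84395478 331.32782753] [-3.14133227e+00 -2.79963443e-04  1.57782633e+00] [[403.55015551 198.92656915]
 [408.38512679 455.33726792]]
(325, 300) [173 179 179]
(299, 253) [173 179 173]
(242, 350) [173 178 179]
(214, 300) [171 177 162]
(300, 480) [111 105  88]
(600, 480) [170 175 165]
(453, 318) [163 165 149]
(465, 367) [163 166 152]
(545, 305) [163 164 148]
(350, 200) [163 166 159]
(640, 430) [161 163 153]
(563, 356) [163 165 155]
[202 209 209] [207 213 208] [ 67 120  91]
```

View pics/w2.png

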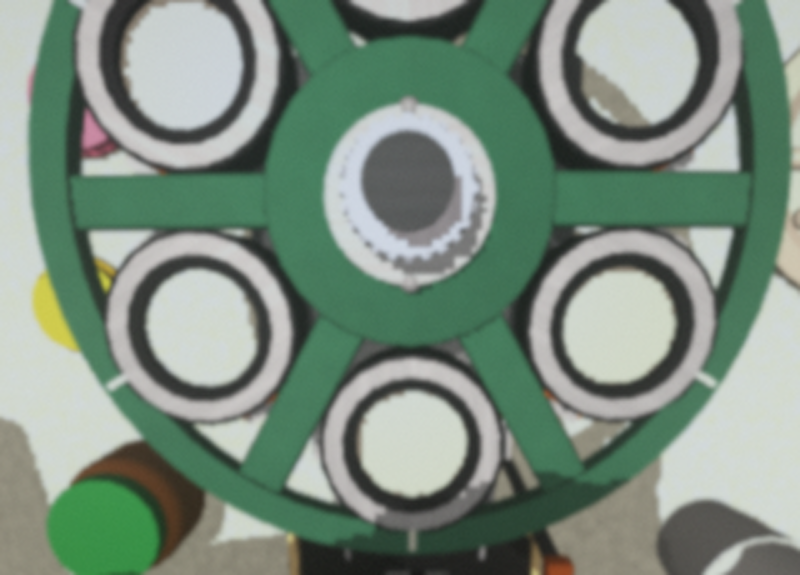

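```bash
python3 - <<'E'
from h import *
s=r.sense();print(s["eef_pos"],s["tcp_rot"])
s["eef_pos"]=np.array([578.69,102.84,331.33]);s["tcp_rot"]=np.array([-3.1413,-.00028,1.5778])
P=ray("wrist",np.array([[413,441],[621,327],[200,326],[410,545],[709,380],[120,381]])/2.5+[90,0],189,s);print(P.round(1))
a=np.arctan2(*(P[1]-P[2])[[1,0]]);print(a,np.linalg.norm(P[1]-P[2]))
togo([578,104,215])
E
```

```text
[578.89345572 102.70058169 331.42804233] [ 3.14148779e+00 -1.50873413e-04  1.57790951e+00]
[[578.2 107.  189. ]
 [659.  153.4 189. ]
 [494.9 152.4 189. ]
 [577.3  61.7 189. ]
 [696.  133.1 189. ]
 [461.2 130.7 189. ]]
0.005790489268250547 164.100077239504
[ 0.006 -0.004  0.582] [0. 0. 0.] [578.9 102.7 331.4] [ 3.141 -0.     1.578]
```

```bash
python3 -m inch '[[[0.011,-0.008,0.2,0,0,0],[0.011,-0.008,0.4,0,0,0],[0.011,-0.008,0.6,0,0,0],[0.011,-0.008,0.68,0,0,0],[0.011,-0.008,0.70,0,0,0],[0.011,-0.008,0.72,0,0,0],[0.011,-0.008,0.73,0,0,0],[0.011,-0.008,0.74,0,0,0]]]'; python3 -m inch '[[[0,0,0.01,0,0,0],[0,0,0.025,0,0,0],[0,0,0.04,0,0,0],[0,0,0.055,0,0,0],[0,0,0.07,0,0,0],[0,0,0.085,0,0,0],[0,0,0.1,0,0,0],[0,0,0.1,0,0,0]]]';  python3 -m inch '[[[0,0,0.015,0,0,0],[0,0,0.015,0,0,0],[0,0,0.015,0,0,0],[0,0,0.015,0,0,0]]]'
```

```text
clock: 3.25
eef_pos: [578.9, 104.2, 184.9]
tcp_rot: [3.139, -0.0, 1.577]
contact_force: [-0.6, -1.0, 0.3]
opening: -0.002
grasp_force: 0.0
clock: 3.92
eef_pos: [577.2, 103.6, 162.4]
tcp_rot: [-3.14, 0.0, 1.576]
contact_force: [0.1, -0.1, -0.5]
opening: 0.002
grasp_force: 0.0
clock: 4.25
eef_pos: [577.8, 103.7, 160.3]
tcp_rot: [-3.142, 0.0, 1.576]
contact_force: [-0.1, -0.1, -0.5]
opening: -0.0
grasp_force: 0.0
```

```bash
python3 -m inch '[[[0,0,-0.2,0,0,0],[0,0,-0.4,0,0,0],[0,0,-0.6,0,0,0],[0,0,-0.7,0,0,0],[0,0,-0.7,0,0,0],[0,0,-0.7,0,0,0]]]' 1; python3 - <<'E'
from h import *
w=r.grab_frame("wrist")[:,:,::-1]
t=r.grab_frame("top")[:,:,::-1][150:240,210:330]; c=r.grab_frame("scene")[:,:,::-1][180:255,195:295]
cv2.imwrite("pics/a.png",np.hstack([cv2.resize(t,(400,300),interpolation=2),cv2.resize(c,(400,300),interpolation=2)]))
E
```

```text
clock: 4.75
eef_pos: [578.4, 103.9, 301.8]
tcp_rot: [3.139, -0.0, 1.576]
contact_force: [-0.4, 0.4, 0.1]
opening: 0.848
grasp_force: 0.0
```

View pics/a.png

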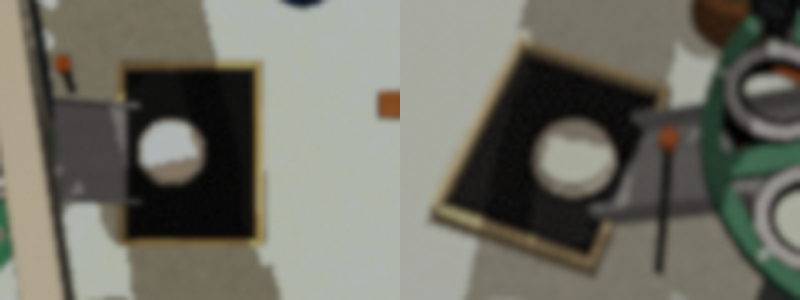

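```bash
python3 - <<'E'
from h import *
s=r.sense()
P=ray("top",[[210+171*.3,150+152*.3]],22)[0];print(P, ray("scene",[[195+174*.25,180+158*.25]],22))
togo([*P[:2],110],np.pi/2)
togo([*P[:2],15],np.pi/2)
E
```

```text
[578.69597083 -45.96637066  22.        ] [[586.63740445 -41.39685137  22.        ]]
[-0.748  0.007  0.944] [-0.001  0.     0.002] [577.  103.6 298.8] [-3.139  0.     1.576]
[-0.747  0.008  1.419] [-0.001  0.     0.002] [577.  103.6 298.8] [-3.139  0.     1.576]
```

```bash
python3 -m inch '[[[-0.2,0,0,0,0,0],[-0.4,0.007,0,0,0,0],[-0.6,0.01,0.1,0,0,0],[-0.75,0.013,0.3,0,0,0],[-0.75,0.013,0.5,0,0,0],[-0.75,0.013,0.7,0,0,0],[-0.75,0.013,0.85,0,0,0],[-0.75,0.013,0.85,0,0,0]]]' 1; python3 -m inch '[[[0,0,0,0,0,0],[0,0,0,0,0,0]]]'; python3 - <<'E'
from h import *
s,im=snap("wrist","w3.png");print(s["eef_pos"],s["tcp_rot"],proj("wrist",[[581,-43.5,25]],s)*800/512)
E
```

```text
clock: 5.57
eef_pos: [575.2, -46.2, 122.2]
tcp_rot: [-3.128, -0.001, 1.575]
contact_force: [-2.2, -0.1, -1.2]
opening: 0.998
grasp_force: 0.0
clock: 5.73
eef_pos: [582.0, -46.2, 131.4]
tcp_rot: [3.141, 0.0, 1.576]
contact_force: [1.0, -0.1, 0.1]
opening: 1.001
grasp_force: 0.0
[581.95406081 -46.15420595 131.39122966] [3.14095256e+00 7.47810582e-05 1.57646400e+00] [[397.39690054 292.75393064]]
```

View pics/w3.png

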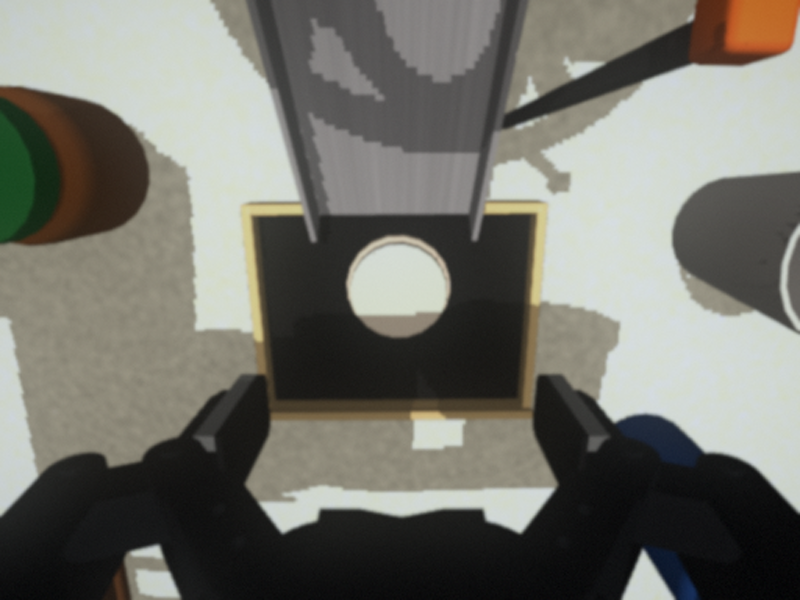

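```bash
python3 -m inch '[[[0.031,-0.005,0.15,0,0,0],[0.031,-0.005,0.3,0,0,0],[0.031,-0.005,0.45,0,0,0],[0.031,-0.005,0.53,0,0,0],[0.031,-0.005,0.58,0,0,0],[0.031,-0.005,0.61,0,0,0],[0.031,-0.005,0.63,0,0,0],[0.031,-0.005,0.63,0,0,0]]]'; python3 -m inch '[[[0,0,0,0,0,0],[0,0,0,0,0,0],[0,0,0,0,0,0],[0,0,0,0,0,0],[0,0,0,0,0,0],[0,0,0,0,0,0],[0,0,0,0,0,0],[0,0,0,0,0,0]]]' -1 40;
```

```text
clock: 6.45
eef_pos: [581.1, -40.1, 5.1]
tcp_rot: [3.14, 0.0, 1.576]
contact_force: [0.5, -0.2, -0.6]
opening: 1.002
grasp_force: 0.0
clock: 7.12
eef_pos: [581.1, -40.1, 6.0]
tcp_rot: [3.14, 0.0, 1.576]
contact_force: [-2.5, 1.0, 10.5]
opening: 0.694
grasp_force: 40.6
```

```bash
python3 -m inch '[[[0,0,-0.1,0,0,0],[0,0,-0.25,0,0,0],[0,0,-0.4,0,0,0],[0,0,-0.55,0,0,0],[0,0,-0.65,0,0,0],[0,0,-0.65,0,0,0]]]' - 60; python3 -m inch '[[[-0.1,0,0,0,0,0.03],[-0.2,0,0,0,0,0.06],[-0.35,0,0,0,0,0.09],[-0.5,0,0,0,0,0.12],[-0.65,0,0,0,0,0.15],[-0.75,0,0,0,0,0.18],[-0.8,0,0,0,0,0.21],[-0.8,0,0,0,0,0.25]]]'; python3 - <<'E'
from h import *
t=r.grab_frame("top")[:,:,::-1]
cv2.imwrite("pics/t2.png",cv2.resize(t[150:290,310:450],(700,700)[:2] and (600,600),interpolation=2))
togo([492,-288,140],-0.035)
E
```

```text
clock: 7.62
eef_pos: [583.1, -40.3, 139.5]
tcp_rot: [3.134, 0.001, 1.576]
contact_force: [0.2, 1.2, -0.2]
opening: 0.688
grasp_force: 43.8
clock: 8.28
eef_pos: [580.5, -202.4, 133.6]
tcp_rot: [3.142, 0.001, 0.785]
contact_force: [-0.5, -0.1, -1.0]
opening: 0.678
grasp_force: 64.3
[-0.619  0.    -0.032] [-0.     0.     0.258] [ 580.5 -201.3  133.5] [-3.141  0.     0.774]
```

View pics/t2.png

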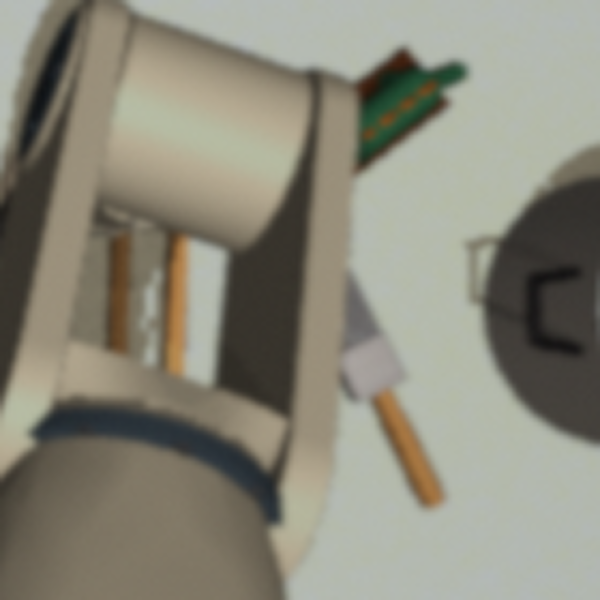

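```bash
python3 -m inch '[[[-0.1,-0.03,-0.03,0,0,0.03],[-0.25,-0.08,-0.05,0,0,0.07],[-0.42,-0.13,-0.05,0,0,0.11],[-0.6,-0.18,-0.05,0,0,0.15],[-0.75,-0.23,-0.05,0,0,0.18],[-0.85,-0.26,-0.05,0,0,0.21],[-0.91,-0.28,-0.05,0,0,0.24],[-0.91,-0.28,-0.05,0,0,0.26]]]'; python3 -m inch '[[[0,0,0,0,0,0],[0,0,0,0,0,0]]]'; python3 - <<'E'
from h import *
s,im=snap("wrist","w4.png");print(s["eef_pos"],s["tcp_rot"])
print((proj("wrist",[[x,y,70] for x in(450,600) for y in(-271,-309)],s)*800/512).round())
E
```

```text
clock: 9.0
eef_pos: [410.6, -290.4, 143.8]
tcp_rot: [-3.141, 0.002, -0.029]
contact_force: [-0.7, -0.4, -1.3]
opening: 0.679
grasp_force: 64.4
clock: 9.17
eef_pos: [413.2, -289.9, 144.1]
tcp_rot: [-3.141, 0.0, -0.021]
contact_force: [-0.4, -0.3, -0.5]
opening: 0.681
grasp_force: 64.4
[ 413.23924475 -289.92919335  144.07132047] [-3.14142930e+00  4.76121475e-05 -2.13960842e-02]
[[ 362.  244.]
 [ 440.  242.]
 [ 346. -125.]
 [ 441. -127.]]
```

View pics/w4.png

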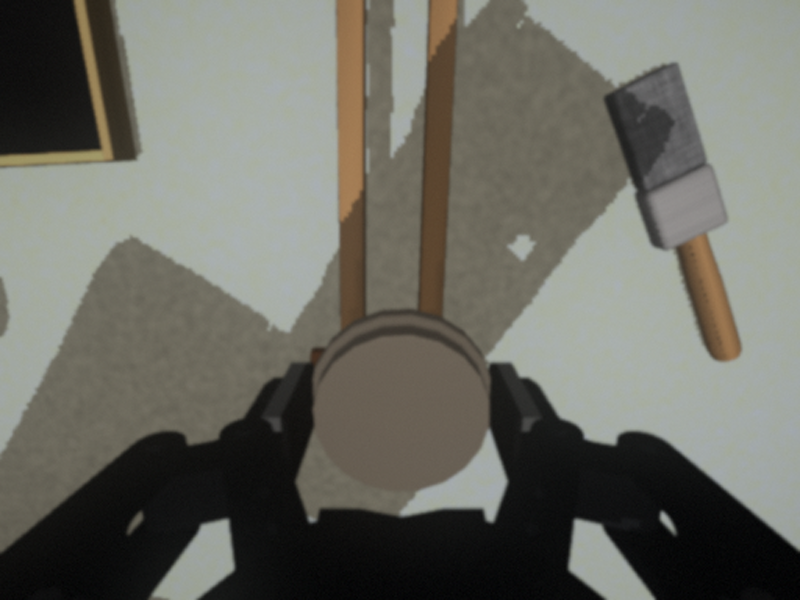

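```bash
python3 -m inch '[[[0,-0.026,0.05,0,0,0],[0,-0.026,0.12,0,0,0],[0,-0.026,0.19,0,0,0],[0,-0.026,0.25,0,0,0],[0,-0.026,0.3,0,0,0],[0,-0.026,0.33,0,0,0],[0,-0.026,0.35,0,0,0],[0,-0.026,0.35,0,0,0]]]'; python3 -m inch '[[[0,0,0.005,0,0,0],[0,0,0.01,0,0,0],[0,0,0.015,0,0,0],[0,0,0.015,0,0,0]]]';
```

```text
clock: 9.88
eef_pos: [413.2, -284.5, 73.4]
tcp_rot: [-3.141, 0.001, -0.025]
contact_force: [-0.5, 0.4, -1.6]
opening: 0.681
grasp_force: 64.4
clock: 10.22
eef_pos: [413.6, -285.1, 71.6]
tcp_rot: [3.141, -0.001, -0.025]
contact_force: [-0.4, 0.1, -0.6]
opening: 0.679
grasp_force: 64.4
```

```bash
python3 -m inch '[[[0,0,0.005,0,0,0],[0,0,0.01,0,0,0],[0,0,0.015,0,0,0],[0,0,0.015,0,0,0]]]';python3 -m inch '[[[0,0,0.005,0,0,0],[0,0,0.005,0,0,0],[0,0,0.005,0,0,0]]]'
```

```text
clock: 10.55
eef_pos: [413.5, -285.1, 68.5]
tcp_rot: [3.141, -0.0, -0.025]
contact_force: [-1.4, -0.0, 1.9]
opening: 0.679
grasp_force: 64.9
clock: 10.8
eef_pos: [413.6, -285.1, 68.3]
tcp_rot: [3.141, -0.0, -0.025]
contact_force: [-3.6, 1.8, 14.9]
opening: 0.686
grasp_force: 66.6
```

```bash
python3 -m inch '[[[0,0,-0.003,0,0,0],[0,0,-0.003,0,0,0],[0,0,-0.003,0,0,0],[0,0,-0.003,0,0,0],[0,0,-0.003,0,0,0],[0,0,-0.003,0,0,0]]]' 1 ;python3 -m inch '[[[0,0,-0.1,0,0,0],[0,0,-0.3,0,0,0],[0,0,-0.5,0,0,0],[0,0,-0.7,0,0,0],[0,0,-0.9,0,0,0],[0,0,-1,0,0,0],[0,0,-1,0,0,0]]]'; python3 - <<'E'
from h import *
s=r.sense();w=r.grab_frame("wrist")[:,:,::-1][:300,100:440];c=r.grab_frame("scene")[:,:,::-1][120:220,130:230]
cv2.imwrite("pics/b.png",np.hstack([cv2.resize(w,(400,353),interpolation=2),cv2.resize(c,(353,353),interpolation=2)]))
print(s["eef_pos"],s["tcp_rot"])
togo([577,199,330],np.pi/2)
E
```

```text
clock: 11.3
eef_pos: [413.4, -285.0, 67.8]
tcp_rot: [-3.141, 0.0, -0.025]
contact_force: [-0.5, -0.6, -0.7]
opening: 0.999
grasp_force: 0.0
clock: 11.88
eef_pos: [415.6, -286.5, 273.1]
tcp_rot: [3.137, -0.007, -0.025]
contact_force: [0.4, -0.3, 0.1]
opening: 1.0
grasp_force: 0.0
[ 415.6239522  -286.49974333  273.12545564] [ 3.1368525  -0.00720821 -0.02530115]
[ 0.756 -2.44  -0.309] [ 0.001 -0.    -0.508] [ 413.6 -285.1  268.3] [ 3.141e+00 -1.000e-03 -2.500e-02]
```

View pics/b.png

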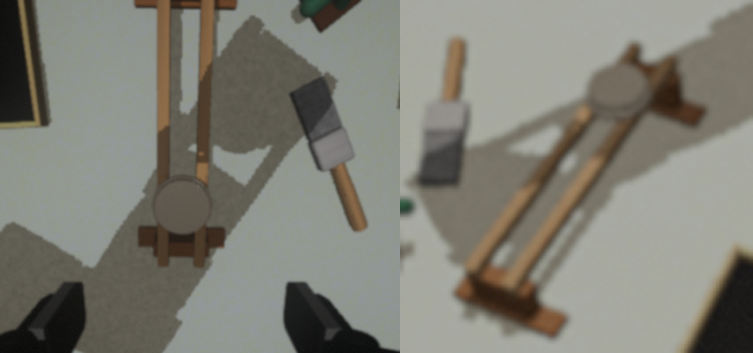

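```bash
python3 -m inch '[[[0,-0.1,-0.1,0,0,0],[0.07,-0.28,-0.25,0,0,0],[0.15,-0.48,-0.3,0,0,0],[0.2,-0.68,-0.3,0,0,0],[0.25,-0.85,-0.3,0,0,0]]]' - 20 >/dev/null; python3 -m inch '[[[0.08,-0.2,0,0,0,0],[0.15,-0.4,0,0,0,0],[0.22,-0.6,0,0,0,0],[0.25,-0.85,0,0,0,0],[0.25,-0.85,0,0,0,0]]]' >/dev/null; python3 -m inch '[[[0.08,-0.2,0,0,0,-0.03],[0.15,-0.4,0,0,0,-0.07],[0.22,-0.6,0,0,0,-0.11],[0.25,-0.74,0,0,0,-0.15],[0.25,-0.74,0,0,0,-0.19],[0.25,-0.74,0,0,0,-0.23],[0.25,-0.74,0,0,0,-0.27],[0.25,-0.74,0,0,0,-0.31]]]'; python3 -m inch '[[[0,0,0,0,0,-0.03],[0,0,0,0,0,-0.07],[0,0,0,0,0,-0.11],[0,0,0,0,0,-0.15],[0,0,0,0,0,-0.19],[0,0,0,0,0,-0.19],[0,0,0,0,0,-0.19]]]'; python3 - <<'E'
from h import *
s,im=snap("wrist","w5.png");print(s["eef_pos"],s["tcp_rot"],s["qpos"])
print((proj("wrist",[[577,199.5,z] for z in(250,235,190)]+[[577-82,247.5,189]],s)*800/512).round())
E
```

```text
clock: 13.48
eef_pos: [574.3, 196.8, 325.2]
tcp_rot: [-3.139, 0.003, 0.951]
contact_force: [-1.0, -0.5, -0.1]
opening: 0.998
grasp_force: 0.0
clock: 14.07
eef_pos: [574.5, 196.5, 326.1]
tcp_rot: [-3.139, 0.001, 1.537]
contact_force: [-1.3, 0.1, -0.3]
opening: 1.0
grasp_force: 0.0
[574.54757126 196.53999687 326.09296387] [-3.13904602e+00  1.11127273e-03  1.53696306e+00] [ 3.27208672e-01  2.53156273e-01  1.55953137e+00 -1.44130344e-04
  1.33168002e+00  3.61077686e-01]
[[404. 308.]
 [404. 300.]
 [404. 279.]
 [268. 207.]]
```

View pics/w5.png

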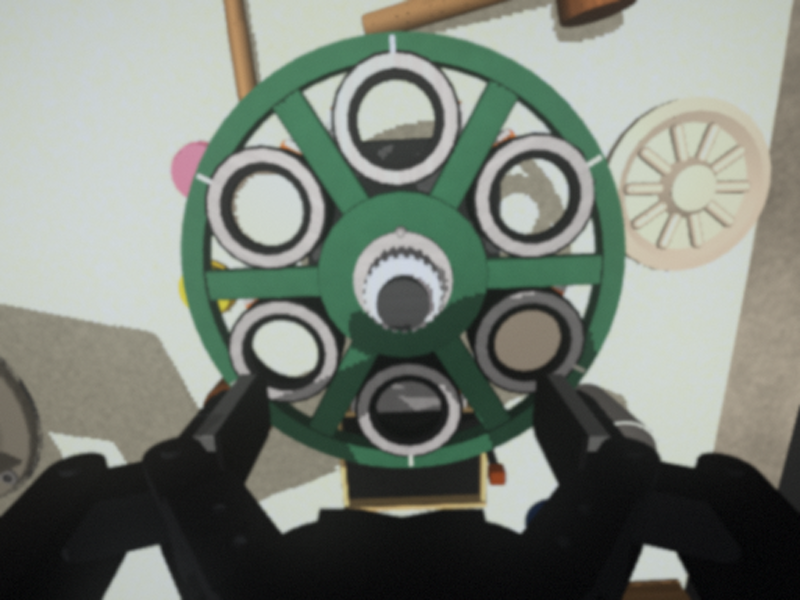

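```bash
python3 -m inch '[[[0.023,0.012,0.15,0,0,-0.01],[0.023,0.012,0.3,0,0,-0.01],[0.023,0.012,0.45,0,0,-0.01],[0.023,0.012,0.55,0,0,-0.01],[0.023,0.012,0.6,0,0,-0.01],[0.023,0.012,0.64,0,0,-0.01],[0.023,0.012,0.66,0,0,-0.01],[0.023,0.012,0.66,0,0,-0.01]]]' 0.3 40;  python3 -m inch '[[[0,0,0.01,0,0,0],[0,0,0.02,0,0,0],[0,0,0.03,0,0,0],[0,0,0.03,0,0,0]]]'
```

```text
clock: 14.78
eef_pos: [577.8, 201.5, 195.8]
tcp_rot: [-3.142, 0.0, 1.571]
contact_force: [-0.1, -0.6, 0.6]
opening: 0.647
grasp_force: 0.0
clock: 15.12
eef_pos: [578.3, 201.8, 191.9]
tcp_rot: [3.14, -0.001, 1.572]
contact_force: [-1.5, 0.5, 8.1]
opening: 0.652
grasp_force: 4.2
```

```bash
python3 -m inch '[[[0,0,0,0,0,0],[0,0,0,0,0,0],[0,0,0,0,0,0],[0,0,0,0,0,0],[0,0,0,0,0,0],[0,0,0,0,0,0]]]' -1 60
```

```text
clock: 15.62
eef_pos: [575.4, 201.9, 193.8]
tcp_rot: [-3.139, -0.001, 1.572]
contact_force: [-21.6, -2.4, 34.0]
opening: 0.512
grasp_force: 91.1
```

```bash
python3 -m inch '[[[0,-0.008,-0.015,0,0,0],[0,-0.015,-0.03,0,0,0],[0,-0.015,-0.03,0,0,0],[0,-0.015,-0.03,0,0,0]]]'; python3 -m inch '[[[0,0,-0.015,0,0,0],[0,0,-0.03,0,0,0],[0,0,-0.045,0,0,0],[0,0,-0.055,0,0,0],[0,0,-0.055,0,0,0],[0,0,-0.055,0,0,0]]]'
```

```text
clock: 15.95
eef_pos: [575.1, 201.9, 195.6]
tcp_rot: [3.14, -0.001, 1.572]
contact_force: [4.2, 2.2, -7.7]
opening: 0.508
grasp_force: 75.2
clock: 16.45
eef_pos: [575.1, 201.8, 205.8]
tcp_rot: [3.141, -0.0, 1.572]
contact_force: [6.0, 3.2, -12.0]
opening: 0.51
grasp_force: 76.3
```

```bash
python3 -m inch '[[[0,0,0,0,0,0.02],[0,0,0,0,0,0.05],[0,0,0,0,0,0.08],[0,0,0,0,0,0.11],[0,0,0,0,0,0.14],[0,0,0,0,0,0.16],[0,0,0,0,0,0.17],[0,0,0,0,0,0.17]]]'; python3 -m inch '[[[0,0,0,0,0,0.02],[0,0,0,0,0,0.05],[0,0,0,0,0,0.08],[0,0,0,0,0,0.11],[0,0,0,0,0,0.14],[0,0,0,0,0,0.16],[0,0,0,0,0,0.163],[0,0,0,0,0,0.163]]]';python3 -m inch '[[[0,0,0.01,0,0,0],[0,0,0.02,0,0,0],[0,0,0.03,0,0,0],[0,0,0.04,0,0,0],[0,0,0.05,0,0,0],[0,0,0.06,0,0,0],[0,0,0.06,0,0,0]]]'
```

```text
clock: 17.12
eef_pos: [576.4, 201.5, 206.1]
tcp_rot: [3.139, -0.001, 1.036]
contact_force: [10.2, 0.9, -11.6]
opening: 0.509
grasp_force: 76.4
clock: 17.78
eef_pos: [577.3, 200.6, 206.2]
tcp_rot: [3.138, -0.003, 0.525]
contact_force: [13.2, -3.1, -13.5]
opening: 0.507
grasp_force: 76.0
clock: 18.37
eef_pos: [577.3, 200.6, 194.5]
tcp_rot: [3.138, -0.004, 0.526]
contact_force: [11.3, -3.3, -7.7]
opening: 0.51
grasp_force: 76.9
```

```bash
python3 -m inch '[[[0,0,0.01,0,0,0],[0,0,0.01,0,0,0],[0,0,0.01,0,0,0],[0,0,0.01,0,0,0],[0,0,0.01,0,0,0]]]' 0.4 20;python3 -m inch '[[[0,0,-0.1,0,0,0],[0,0,-0.3,0,0,0],[0,0,-0.5,0,0,0],[0,0,-0.65,0,0,0],[0,0,-0.65,0,0,0],[0,0,-0.65,0,0,0]]]' -1; python3 - <<'E'
from h import *
C=np.array([577,201,183.])
n="scene";s=r.sense();F=r.grab_frame(n);W=r.grab_frame("wrist")
for k in range(6):
    th=-np.pi/2+k*np.pi/3;P=C+95*np.array([np.cos(th),np.sin(th),0]);o=[]
    for n,f in(("scene",F),("wrist",W)):
        u,v=proj(n,[P],s)[0].round().astype(int)
        if 3<u<508 and 3<v<380:
            a=f[v-3:v+4,u-3:u+4].reshape(-1,3);o+=[n,a.mean(0).round().tolist(),a.std(0).max().round(1)]
    print("station",k,o)
g=lambda i:cv2.inRange(cv2.cvtColor(i,cv2.COLOR_BGR2HSV),(60,80,30),(95,255,255))[160:270,255:390]>0
a=g(cv2.resize(cv2.imread("pics/scene0.png"),(512,384),interpolation=cv2.INTER_AREA));b=g(np.ascontiguousarray(F[:,:,::-1]))
print("iou",(a&b).sum()/(a|b).sum(), a.sum(),b.sum(),s["eef_pos"],s["tcp_rot"])
cv2.imwrite("pics/s3.png",cv2.resize(F[150:280,240:400,::-1],(640,520),interpolation=2))
togo([577.3,105,200])
E
```

```text
clock: 18.78
eef_pos: [574.5, 201.6, 193.0]
tcp_rot: [-3.142, 0.0, 0.526]
contact_force: [0.3, -0.2, 0.5]
opening: 0.701
grasp_force: 0.0
clock: 19.28
eef_pos: [575.5, 201.9, 325.2]
tcp_rot: [3.141, -0.004, 0.526]
contact_force: [-0.3, 0.6, -0.5]
opening: 0.0
grasp_force: 0.0
station 0 ['scene', [173.0, 175.0, 159.0], np.float64(2.4), 'wrist', [224.0, 229.0, 210.0], np.float64(0.8)]
station 1 ['scene', [48.0, 47.0, 46.0], np.float64(5.7), 'wrist', [154.0, 150.0, 133.0], np.float64(3.2)]
station 2 ['scene', [45.0, 44.0, 43.0], np.float64(1.3), 'wrist', [67.0, 69.0, 66.0], np.float64(13.4)]
station 3 ['scene', [173.0, 175.0, 160.0], np.float64(0.7), 'wrist', [226.0, 230.0, 232.0], np.float64(0.6)]
station 4 ['scene', [166.0, 115.0, 127.0], np.float64(9.4), 'wrist', [155.0, 125.0, 128.0], np.float64(50.7)]
station 5 ['scene', [169.0, 160.0, 75.0], np.float64(9.0), 'wrist', [36.0, 38.0, 37.0], np.float64(19.9)]
iou 0.90549662487946 3037 2891 [575.45058298 201.91997383 325.22739017] [ 3.14080698 -0.00420974  0.52625012]
[-0.227  0.425  0.611] [0. 0. 0.] [574.  201.4 322.1] [-3.141e+00  1.000e-03  5.260e-01]
```

```bash
python3 -m inch '[[[-0.08,0.14,0,0,0,0],[-0.16,0.28,0,0,0,0],[-0.23,0.425,0,0,0,0],[-0.23,0.425,0.2,0,0,0],[-0.23,0.425,0.4,0,0,0],[-0.23,0.425,0.55,0,0,0],[-0.23,0.425,0.62,0,0,0],[-0.23,0.425,0.62,0,0,0]]]';  python3 -m inch '[[[0,0,0.03,0,0,0],[0,0,0.05,0,0,0],[0,0,0.065,0,0,0],[0,0,0.08,0,0,0],[0,0,0.095,0,0,0],[0,0,0.11,0,0,0],[0,0,0.125,0,0,0],[0,0,0.14,0,0,0]]]'; python3 -m inch '[[[0,0,0.015,0,0,0],[0,0,0.03,0,0,0],[0,0,0.045,0,0,0],[0,0,0.05,0,0,0],[0,0,0.05,0,0,0],[0,0,0.05,0,0,0]]]'
```

```text
clock: 20.05
eef_pos: [573.9, 104.2, 193.3]
tcp_rot: [-3.138, 0.009, 0.526]
contact_force: [-0.5, -0.5, -0.2]
opening: 0.002
grasp_force: 0.0
clock: 20.72
eef_pos: [577.9, 105.0, 171.3]
tcp_rot: [3.141, -0.001, 0.526]
contact_force: [-0.1, -0.6, -0.1]
opening: -0.001
grasp_force: 0.0
clock: 21.22
eef_pos: [577.5, 104.9, 160.8]
tcp_rot: [-3.142, 0.0, 0.526]
contact_force: [-0.3, -0.2, -0.3]
opening: -0.001
grasp_force: 0.0
```

```bash
python3 -m inch '[[[0,0,-0.2,0,0,0],[0,0,-0.4,0,0,0],[0,0,-0.6,0,0,0],[0,0,-0.8,0,0,0],[0,0,-0.8,0,0,0],[0,0,-0.8,0,0,0]]]' 1; cat >> h.py <<'E'
def blob(n,lo,hi,z=25):     # bright blob inside world rectangle
    im=r.grab_frame(n);g=cv2.cvtColor(im,cv2.COLOR_RGB2GRAY);m=np.zeros_like(g)
    q=proj(n,[[lo[0],lo[1],8],[hi[0],lo[1],8],[hi[0],hi[1],8],[lo[0],hi[1],8]]).round().astype(np.int32);cv2.fillConvexPoly(m,q,255)
    m[g<75]=0;N,L,S,c=cv2.connectedComponentsWithStats(m)
    for i in range(1,N):
        if S[i,4]>40:
            e=cv2.minAreaRect(cv2.findNonZero((L==i).astype(np.uint8)));print(n,S[i].tolist(),np.round(e[1],1),ray(n,[e[0]],z).round(1))
E
python3 - <<'E'
from h import *
blob("top",(506,-118),(650,-8));blob("scene",(506,-118),(650,-8))
togo([580,-40,330],np.pi/2)
E
```

```text
clock: 21.72
eef_pos: [578.9, 105.2, 324.0]
tcp_rot: [3.14, -0.006, 0.526]
contact_force: [0.2, 1.1, -0.0]
opening: 0.847
grasp_force: 0.0
top [251, 187, 20, 20, 305] [19. 19.] [[575.7 -43.4  25. ]]
scene [229, 209, 21, 19, 310] [18. 20.] [[582.7 -41.3  25. ]]
[-0.351  0.634 -0.049] [-0.     0.    -0.333] [577.1 104.8 320.2] [-3.141e+00  1.000e-03  5.260e-01]
```

```bash
python3 -m inch '[[[-0.05,0.1,0,0,0,-0.03],[-0.12,0.25,0,0,0,-0.07],[-0.2,0.4,0,0,0,-0.11],[-0.28,0.54,0,0,0,-0.15],[-0.351,0.634,0,0,0,-0.19],[-0.351,0.634,0,0,0,-0.23],[-0.351,0.634,0,0,0,-0.27],[-0.351,0.634,0,0,0,-0.3]]]' 1; python3 -m inch '[[[0,0,0.2,0,0,-0.033],[0,0,0.4,0,0,-0.033],[0,0,0.6,0,0,-0.033],[0,0,0.8,0,0,-0.033],[0,0,0.95,0,0,-0.033],[0,0,0.95,0,0,-0.033],[0,0,0.95,0,0,-0.033],[0,0,0.95,0,0,-0.033]]]'; python3 - <<'E'
from h import *
s=r.sense();print(s["eef_pos"],s["tcp_rot"])
im=r.grab_frame("wrist");g=cv2.cvtColor(im,cv2.COLOR_RGB2GRAY);m=np.zeros_like(g)
q=proj("wrist",[[510,-118,8],[650,-118,8],[650,-12,8],[510,-12,8]],s).round().astype(np.int32);cv2.fillConvexPoly(m,q,255);m[g<85]=0;m[250:]=0
N,L,S,c=cv2.connectedComponentsWithStats(m)
for i in range(1,N):
    if S[i,4]>150:
        e=cv2.fitEllipse(cv2.convexHull(cv2.findNonZero((L==i).astype(np.uint8))));print(S[i],e,ray("wrist",[e[0]],23,s))
togo([580,-40,5],np.pi/2)
E
```

```text
clock: 22.48
eef_pos: [579.5, -40.7, 318.6]
tcp_rot: [-3.138, 0.0, 1.474]
contact_force: [-0.3, 0.9, 1.0]
opening: 1.001
grasp_force: 0.0
clock: 23.15
eef_pos: [581.0, -40.0, 131.7]
tcp_rot: [3.141, 0.0, 1.572]
contact_force: [0.6, 0.3, 0.4]
opening: 1.001
grasp_force: 0.0
[581.04899293 -40.02709613 131.71940888] [3.14115869e+00 1.73326547e-05 1.57223885e+00]
[ 218  156   67   66 3393] ((250.7616424560547, 188.3534393310547), (65.01263427734375, 66.33490753173828), 91.18345642089844) [[576.82727492 -38.95324438  23.        ]]
[ 0.001 -0.01   0.638] [0.001 0.    0.   ] [581.7 -40.1 132.6] [3.139 0.    1.572]
```

```bash
python3 -m inch '[[[0.003,-0.02,0.15,0,0,0],[0.003,-0.02,0.3,0,0,0],[0.003,-0.02,0.45,0,0,0],[0.003,-0.02,0.53,0,0,0],[0.003,-0.02,0.58,0,0,0],[0.003,-0.02,0.61,0,0,0],[0.003,-0.02,0.63,0,0,0],[0.003,-0.02,0.63,0,0,0]]]'; python3 -m inch '[[[0,0,0,0,0,0],[0,0,0,0,0,0],[0,0,0,0,0,0],[0,0,0,0,0,0],[0,0,0,0,0,0],[0,0,0,0,0,0],[0,0,0,0,0,0],[0,0,0,0,0,0]]]' -1 40; python3 -m inch '[[[0,0,-0.1,0,0,0],[0,0,-0.25,0,0,0],[0,0,-0.4,0,0,0],[0,0,-0.55,0,0,0],[0,0,-0.7,0,0,0],[0,0,-0.7,0,0,0]]]' - 60; python3 - <<'E'
from h import *
import glob
t=r.grab_frame("top")[:,:,::-1];t0=cv2.resize(cv2.imread("pics/top0.png"),(512,384),interpolation=cv2.INTER_AREA)
d=cv2.absdiff(t,t0).max(2)[160:285,315:365];print("rack change px",(d>40).sum());cv2.imwrite("pics/t4.png",cv2.resize(t[150:290,300:440],(600,600),interpolation=2))
togo([492,-288,150],-0.035)
E
```

```text
clock: 23.87
eef_pos: [577.3, -39.4, 5.6]
tcp_rot: [3.14, 0.0, 1.572]
contact_force: [-0.4, 0.8, 0.8]
opening: 1.0
grasp_force: 0.0
clock: 24.53
eef_pos: [577.3, -39.4, 6.6]
tcp_rot: [3.14, 0.0, 1.572]
contact_force: [-3.0, -0.1, 11.4]
opening: 0.693
grasp_force: 40.4
clock: 25.03
eef_pos: [580.1, -39.7, 151.4]
tcp_rot: [3.132, 0.001, 1.572]
contact_force: [1.6, -0.2, -0.5]
opening: 0.678
grasp_force: 64.2
rack change px 497
[-1.241 -0.436 -0.009] [ 0.002 -0.002  0.512] [578.9 -39.6 148.8] [3.134e+00 1.000e-03 1.572e+00]
```

```bash
python3 -m inch '[[[-0.1,0,0,0,0,0.03],[-0.2,0,0,0,0,0.06],[-0.35,0,0,0,0,0.09],[-0.5,0,0,0,0,0.12],[-0.65,0,0,0,0,0.15],[-0.75,0,0,0,0,0.18],[-0.8,0,0,0,0,0.21],[-0.8,0,0,0,0,0.25]]]'; python3 -m inch '[[[-0.08,0,0,0,0,0.03],[-0.18,0,0,0,0,0.07],[-0.3,0,0,0,0,0.11],[-0.42,0,0,0,0,0.15],[-0.52,0,0,0,0,0.18],[-0.6,0,0,0,0,0.21],[-0.62,0,0,0,0,0.24],[-0.62,0,0,0,0,0.26]]]'; python3 -m inch '[[[0,0,0,0,0,0],[0,0,0,0,0,0]]]'; python3 - <<'E'
from h import *
s,im=snap("wrist","w6.png");print(s["eef_pos"],s["tcp_rot"])
print((proj("wrist",[[x,-286-.038*(x-450)+d,70] for x in(530,600) for d in(20,-20)],s)*800/512).round())
E
```

```text
clock: 25.75
eef_pos: [575.9, -201.6, 143.7]
tcp_rot: [-3.141, 0.001, 0.781]
contact_force: [-0.7, 0.2, -1.9]
opening: 0.679
grasp_force: 64.2
clock: 26.42
eef_pos: [487.4, -287.8, 143.8]
tcp_rot: [-3.141, 0.002, -0.036]
contact_force: [0.2, 0.1, -0.7]
opening: 0.679
grasp_force: 64.2
clock: 26.58
eef_pos: [488.7, -287.0, 144.1]
tcp_rot: [-3.141, 0.001, -0.027]
contact_force: [-0.8, 1.0, -1.1]
opening: 0.677
grasp_force: 64.2
[ 488.70417585 -287.01550577  144.08397924] [-3.14095393e+00  1.08923985e-03 -2.73090798e-02]
[[363. 235.]
 [446. 233.]
 [361.  76.]
 [452.  74.]]
```

View pics/w6.png

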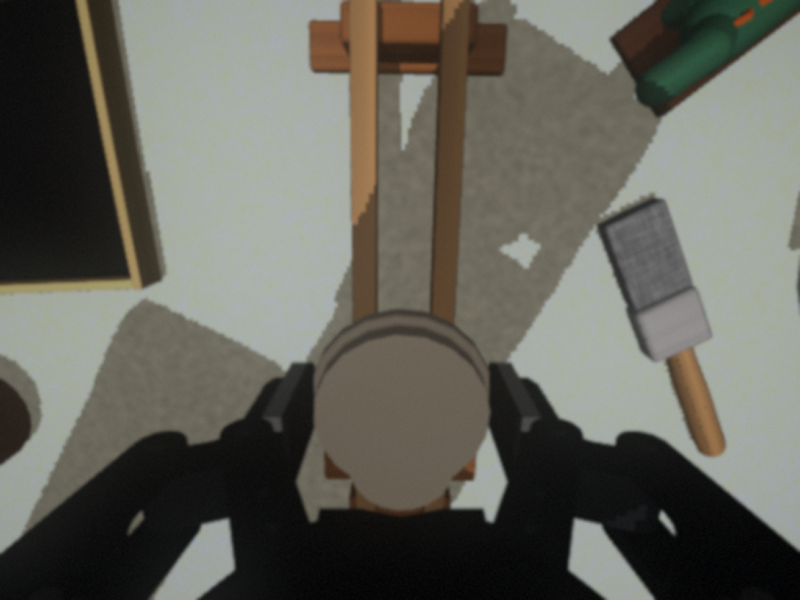

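```bash
python3 - <<'E'
from h import *
s=r.sense()
for z in(12,40,70): print(z,ray("wrist",np.array([[400,45],[400,20],[400,75],[400,465],[400,480],[355,505]])*.64,z,s)[:,:2].round().tolist())
t=cv2.imread("pics/t4.png");print(t.shape)
b=r.grab_frame("scene")[:,:,::-1]
cv2.imwrite("pics/c.png",np.hstack([cv2.resize(t,(400,400)),cv2.resize(b[120:230,120:230],(400,400),interpolation=2)]))
E
```

```text
12 [[626.0, -289.0], [638.0, -290.0], [611.0, -289.0], [356.0, -282.0], [343.0, -282.0], [322.0, -248.0]]
40 [[619.0, -289.0], [631.0, -289.0], [606.0, -289.0], [377.0, -283.0], [365.0, -283.0], [346.0, -252.0]]
70 [[612.0, -289.0], [622.0, -289.0], [600.0, -289.0], [399.0, -284.0], [389.0, -283.0], [372.0, -256.0]]
(600, 600, 3)
```

View pics/c.png

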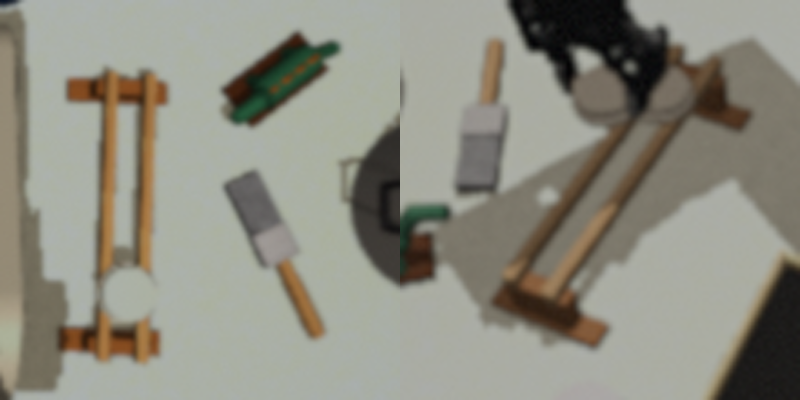

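```bash
python3 -m inch '[[[0.01,0.003,0.05,0,0,0],[0.01,0.003,0.12,0,0,0],[0.01,0.003,0.19,0,0,0],[0.01,0.003,0.25,0,0,0],[0.01,0.003,0.3,0,0,0],[0.01,0.003,0.33,0,0,0],[0.01,0.003,0.35,0,0,0],[0.01,0.003,0.36,0,0,0]]]'; python3 -m inch '[[[0,0,0.005,0,0,0],[0,0,0.01,0,0,0],[0,0,0.015,0,0,0],[0,0,0.02,0,0,0],[0,0,0.02,0,0,0]]]'
```

```text
clock: 27.35
eef_pos: [491.1, -287.8, 72.2]
tcp_rot: [-3.141, 0.001, -0.029]
contact_force: [0.3, 0.0, -0.8]
opening: 0.674
grasp_force: 64.2
clock: 27.77
eef_pos: [491.5, -288.1, 69.2]
tcp_rot: [3.141, -0.001, -0.029]
contact_force: [-0.1, -1.1, -0.5]
opening: 0.681
grasp_force: 64.4
```

```bash
python3 -m inch '[[[0,0,0.003,0,0,0],[0,0,0.006,0,0,0],[0,0,0.01,0,0,0],[0,0,0.01,0,0,0]]]'
```

```text
clock: 28.1
eef_pos: [491.5, -288.2, 68.9]
tcp_rot: [3.141, -0.001, -0.029]
contact_force: [-5.0, 2.9, 20.6]
opening: 0.681
grasp_force: 67.8
```

```bash
python3 -m inch '[[[0,0,-0.005,0,0,0],[0,0,-0.005,0,0,0],[0,0,-0.005,0,0,0],[0,0,-0.005,0,0,0],[0,0,-0.005,0,0,0],[0,0,-0.005,0,0,0]]]' 1 20 ;python3 -m inch '[[[0,0,-0.1,0,0,0],[0,0,-0.3,0,0,0],[0,0,-0.5,0,0,0],[0,0,-0.7,0,0,0],[0,0,-0.9,0,0,0],[0,0,-1,0,0,0],[0,0,-1,0,0,0]]]'; python3 - <<'E'
from h import *
s=r.sense();w=r.grab_frame("wrist")[:,:,::-1]
cv2.imwrite("pics/w7.png",w)
togo([576,201.5,335],.526)
E
python3 -m inch '[[[0,-0.1,-0.1,0,0,0],[0.05,-0.28,-0.25,0,0,0],[0.09,-0.48,-0.32,0,0,0],[0.12,-0.68,-0.32,0,0,0],[0.15,-0.82,-0.32,0,0,0]]]' ; python3 -m inch '[[[0.03,-0.2,0,0,0,0],[0.07,-0.4,0,0,0,0],[0.11,-0.6,0,0,0,0],[0.15,-0.82,0,0,0,0],[0.15,-0.82,0,0,0,0]]]' ; python3 -m inch '[[[0.03,-0.2,0,0,0,-0.03],[0.07,-0.4,0,0,0,-0.06],[0.11,-0.6,0,0,0,-0.09],[0.15,-0.82,0,0,0,-0.12],[0.15,-0.82,0,0,0,-0.15],[0.15,-0.82,0,0,0,-0.177],[0.15,-0.82,0,0,0,-0.177],[0.15,-0.82,0,0,0,-0.177]]]'; python3 - <<'E'
from h import *
togo([576,201.5,190],.526)
E
```

```text
clock: 28.6
eef_pos: [491.1, -287.9, 67.6]
tcp_rot: [-3.141, 0.0, -0.029]
contact_force: [-0.5, 0.6, 0.1]
opening: 0.998
grasp_force: 0.0
clock: 29.18
eef_pos: [493.5, -289.3, 273.5]
tcp_rot: [3.137, -0.008, -0.029]
contact_force: [1.5, 0.3, -0.4]
opening: 1.002
grasp_force: 0.0
[ 0.347 -2.461 -0.327] [ 0.001 -0.001 -0.177] [ 492.4 -288.6  270.5] [ 3.139 -0.004 -0.029]
clock: 29.65
eef_pos: [526.0, -122.8, 331.5]
tcp_rot: [-3.141, 0.0, -0.03]
contact_force: [1.3, -0.2, -0.6]
opening: 0.997
grasp_force: 0.0
clock: 30.07
eef_pos: [561.0, 44.1, 329.7]
tcp_rot: [-3.139, 0.002, -0.025]
contact_force: [-0.7, 0.3, 0.6]
opening: 0.997
grasp_force: 0.0
clock: 30.73
eef_pos: [595.1, 200.9, 330.1]
tcp_rot: [-3.141, 0.003, 0.524]
contact_force: [-0.3, 0.6, 0.4]
opening: 1.002
grasp_force: 0.0
[-0.079 -0.05   0.701] [-0.     0.001 -0.001] [595.1 200.9 330.1] [-3.141e+00  3.000e-03  5.240e-01]
```

```bash
python3 -m inch '[[[-0.05,-0.03,0,0,0,0],[-0.079,-0.05,0.15,0,0,0],[-0.079,-0.05,0.3,0,0,0],[-0.079,-0.05,0.45,0,0,0],[-0.079,-0.05,0.55,0,0,0],[-0.079,-0.05,0.62,0,0,0],[-0.079,-0.05,0.67,0,0,0],[-0.079,-0.05,0.67,0,0,0]]]' 0.3 60;  python3 -m inch '[[[0,0,0,0,0,0],[0,0,0,0,0,0],[0,0,0,0,0,0]]]'; python3 -m inch '[[[0,0,0,0,0,0],[0,0,0,0,0,0],[0,0,0,0,0,0],[0,0,0,0,0,0],[0,0,0,0,0,0],[0,0,0,0,0,0]]]' -1 60
```

```text
clock: 31.4
eef_pos: [575.2, 201.0, 195.8]
tcp_rot: [-3.141, 0.003, 0.525]
contact_force: [-0.8, 0.4, 0.7]
opening: 0.649
grasp_force: 0.0
clock: 31.65
eef_pos: [577.5, 202.1, 199.2]
tcp_rot: [3.141, -0.002, 0.526]
contact_force: [0.7, 0.1, 0.7]
opening: 0.65
grasp_force: 0.0
clock: 32.15
eef_pos: [578.1, 201.1, 199.7]
tcp_rot: [3.139, -0.002, 0.527]
contact_force: [1.0, -6.1, 7.2]
opening: 0.508
grasp_force: 60.3
```

```bash
python3 -m inch '[[[0,0,-0.015,0,0,0],[0,0,-0.03,0,0,0],[0,0,-0.045,0,0,0],[0,0,-0.058,0,0,0],[0,0,-0.058,0,0,0],[0,0,-0.058,0,0,0]]]' - 80; python3 -m inch '[[[0,0,0,0,0,-0.02],[0,0,0,0,0,-0.05],[0,0,0,0,0,-0.08],[0,0,0,0,0,-0.11],[0,0,0,0,0,-0.14],[0,0,0,0,0,-0.17],[0,0,0,0,0,-0.2],[0,0,0,0,0,-0.23]]]'; python3 -m inch '[[[0,0,0,0,0,-0.03],[0,0,0,0,0,-0.06],[0,0,0,0,0,-0.09],[0,0,0,0,0,-0.12],[0,0,0,0,0,-0.15],[0,0,0,0,0,-0.18],[0,0,0,0,0,-0.21],[0,0,0,0,0,-0.24]]]'
```

```text
clock: 32.65
eef_pos: [578.0, 201.1, 209.1]
tcp_rot: [3.139, -0.001, 0.527]
contact_force: [7.5, -3.0, -12.0]
opening: 0.495
grasp_force: 82.5
clock: 33.32
eef_pos: [576.3, 202.4, 208.5]
tcp_rot: [-3.14, -0.0, 1.253]
contact_force: [0.0, 4.7, -11.3]
opening: 0.503
grasp_force: 82.6
clock: 33.98
eef_pos: [573.9, 202.3, 207.6]
tcp_rot: [-3.136, -0.003, 2.007]
contact_force: [-8.5, 3.7, -10.6]
opening: 0.502
grasp_force: 82.7
```

```bash
python3 -m inch '[[[0,0,-0.01,0,0,-0.03],[0,0,-0.012,0,0,-0.06],[0,0,-0.012,0,0,-0.09],[0,0,-0.012,0,0,-0.12],[0,0,-0.012,0,0,-0.15],[0,0,-0.012,0,0,-0.18],[0,0,-0.012,0,0,-0.21],[0,0,-0.012,0,0,-0.24]]]';  python3 -m inch '[[[0,0,0,0,0,-0.03],[0,0,0,0,0,-0.06],[0,0,0,0,0,-0.09],[0,0,0,0,0,-0.12],[0,0,0,0,0,-0.15],[0,0,0,0,0,-0.18],[0,0,0,0,0,-0.21],[0,0,0,0,0,-0.24]]]'; python3 -m inch '[[[0,0,0,0,0,-0.03],[0,0,0,0,0,-0.05],[0,0,0,0,0,-0.05],[0,0,0,0,0,-0.05]]]'
```

```text
clock: 34.65
eef_pos: [572.1, 200.7, 209.0]
tcp_rot: [-3.135, -0.009, 2.761]
contact_force: [-10.0, -3.2, -10.8]
opening: 0.501
grasp_force: 82.6
clock: 35.32
eef_pos: [572.0, 198.3, 208.7]
tcp_rot: [-3.139, -0.013, -2.768]
contact_force: [-8.9, -14.4, -11.3]
opening: 0.501
grasp_force: 82.7
clock: 35.65
eef_pos: [572.2, 197.8, 208.7]
tcp_rot: [-3.14, -0.014, -2.614]
contact_force: [-8.5, -15.1, -10.6]
opening: 0.501
grasp_force: 82.8
```

```bash
python3 -m inch '[[[0,0,0.01,0,0,0],[0,0,0.02,0,0,0],[0,0,0.03,0,0,0],[0,0,0.04,0,0,0],[0,0,0.05,0,0,0],[0,0,0.05,0,0,0]]]'; python3 -m inch '[[[0,0,0.01,0,0,0],[0,0,0.02,0,0,0],[0,0,0.02,0,0,0]]]'
```

```text
clock: 36.15
eef_pos: [572.3, 197.8, 199.9]
tcp_rot: [-3.14, -0.013, -2.615]
contact_force: [-12.0, -16.9, -0.7]
opening: 0.5
grasp_force: 84.2
clock: 36.4
eef_pos: [572.5, 197.9, 199.7]
tcp_rot: [-3.14, -0.011, -2.615]
contact_force: [-24.1, -20.0, 29.2]
opening: 0.501
grasp_force: 87.5
```

```bash
python3 -m inch '[[[0,0,-0.02,0,0,0],[0,0,-0.02,0,0,0],[0,0,-0.02,0,0,0]]]'; python3 -m inch '[[[0,0,0,0,0,0],[0,0,0,0,0,0],[0,0,0,0,0,0],[0,0,0,0,0,0],[0,0,0,0,0,0]]]' 0.4 20;python3 -m inch '[[[0,0,-0.1,0,0,0],[0,0,-0.3,0,0,0],[0,0,-0.5,0,0,0],[0,0,-0.6,0,0,0],[0,0,-0.6,0,0,0],[0,0,-0.6,0,0,0],[0,0,-0.6,0,0,0]]]' -1; python3 - <<'E'
from h import *
C=np.array([576,201,183.])
s=r.sense();F=r.grab_frame("scene")
for k in range(6):
    th=-np.pi/2+k*np.pi/3;P=C+95*np.array([np.cos(th),np.sin(th),0])
    u,v=proj("scene",[P],s)[0].round().astype(int);a=F[v-3:v+4,u-3:u+4].reshape(-1,3);print("station",k,a.mean(0).round().tolist(),a.std(0).max().round(1))
g=lambda i:cv2.inRange(cv2.cvtColor(i,cv2.COLOR_BGR2HSV),(60,80,30),(95,255,255))[160:270,255:390]>0
a=g(cv2.resize(cv2.imread("pics/scene0.png"),(512,384),interpolation=cv2.INTER_AREA));b=g(np.ascontiguousarray(F[:,:,::-1]))
print("iou",(a&b).sum()/(a|b).sum(), a.sum(),b.sum())
togo([577.3,105,200])
E
```

```text
clock: 36.65
eef_pos: [572.3, 197.8, 199.9]
tcp_rot: [-3.14, -0.013, -2.615]
contact_force: [-12.8, -15.7, -1.9]
opening: 0.502
grasp_force: 83.7
clock: 37.07
eef_pos: [577.3, 202.3, 202.4]
tcp_rot: [-3.141, 0.001, -2.615]
contact_force: [-0.4, 0.5, 0.5]
opening: 0.699
grasp_force: 0.0
clock: 37.65
eef_pos: [576.4, 201.9, 321.1]
tcp_rot: [3.141, -0.001, -2.615]
contact_force: [0.1, -0.3, 0.4]
opening: 0.0
grasp_force: 0.0
station 0 [169.0, 171.0, 155.0] 10.1
station 1 [50.0, 49.0, 48.0] 7.1
station 2 [45.0, 44.0, 43.0] 1.8
station 3 [170.0, 172.0, 162.0] 10.3
station 4 [162.0, 115.0, 127.0] 17.7
station 5 [167.0, 158.0, 74.0] 14.5
iou 0.8628067967275016 3037 2883
[ 0.238 -0.421  0.603] [0. 0. 0.] [576.2 201.8 320.5] [ 3.141e+00 -2.000e-03 -2.615e+00]
```

```bash
python3 - <<'E'
from h import *
yy,xx=np.mgrid[-150:151,-150:151]
def rect(im):
    P=np.stack([576+xx,201+yy,np.full(xx.shape,189)],-1).reshape(-1,3);uv=proj("scene",P).reshape(301,301,2).astype(np.float32)
    w=cv2.remap(im,uv[...,0],uv[...,1],1);return cv2.inRange(cv2.cvtColor(w,cv2.COLOR_BGR2HSV),(60,80,30),(95,255,255))
a=rect(cv2.resize(cv2.imread("pics/scene0.png"),(512,384),interpolation=cv2.INTER_AREA));b=rect(np.ascontiguousarray(r.grab_frame("scene")[:,:,::-1]))
ring=(np.hypot(xx,yy)>55)&(np.hypot(xx,yy)<125)
for d in np.arange(-9,9.1,1.5):
    o=[]
    for dx in(-3,0,3):
      for dy in (-3,0,3):
        M=cv2.getRotationMatrix2D((150,150),d,1);M[:,2]+=[dx,dy];c=cv2.warpAffine(a,M,(301,301));o.append(((c>0)&(b>0)&ring).sum()/(((c>0)|(b>0))&ring).sum())
    print(d,max(o).round(3),o[4].round(3))
# tick marks / home lift: collar pixel positions
E
```

```text
-9.0 0.223 0.198
-7.5 0.295 0.281
-6.0 0.392 0.387
-4.5 0.51 0.51
-3.0 0.652 0.652
-1.5 0.803 0.803
0.0 0.794 0.794
1.5 0.621 0.621
3.0 0.482 0.479
4.5 0.367 0.36
6.0 0.275 0.262
7.5 0.207 0.187
9.0 0.152 0.133
```

```bash
python3 -m inch '[[[0.08,-0.14,0,0,0,0],[0.16,-0.28,0,0,0,0],[0.238,-0.421,0,0,0,0],[0.238,-0.421,0.2,0,0,0],[0.238,-0.421,0.4,0,0,0],[0.238,-0.421,0.55,0,0,0],[0.238,-0.421,0.62,0,0,0],[0.238,-0.421,0.62,0,0,0]]]';  python3 -m inch '[[[0,0,0.03,0,0,0],[0,0,0.05,0,0,0],[0,0,0.065,0,0,0],[0,0,0.08,0,0,0]]]';  python3 -m inch '[[[0,0,0.015,0,0,0],[0,0,0.03,0,0,0],[0,0,0.045,0,0,0],[0,0,0.06,0,0,0]]]'; python3 -m inch '[[[0,0,0.015,0,0,0],[0,0,0.03,0,0,0],[0,0,0.045,0,0,0],[0,0,0.05,0,0,0],[0,0,0.05,0,0,0],[0,0,0.05,0,0,0]]]'; python3 -m inch '[[[0,0,-0.2,0,0,0],[0,0,-0.4,0,0,0],[0,0,-0.6,0,0,0],[0,0,-0.8,0,0,0],[0,0,-0.8,0,0,0],[0,0,-0.8,0,0,0]]]' 1;python3 - <<'E'
from h import *
blob("top",(506,-118),(650,-8));blob("scene",(506,-118),(650,-8))
togo([580,-40,320],np.pi/2)
E
```

```text
clock: 38.42
eef_pos: [574.9, 104.5, 192.7]
tcp_rot: [3.139, -0.008, -2.615]
contact_force: [-0.2, 0.6, 0.8]
opening: 0.003
grasp_force: 0.0
clock: 38.75
eef_pos: [578.7, 105.4, 182.6]
tcp_rot: [-3.141, 0.002, -2.615]
contact_force: [0.2, 0.3, 1.2]
opening: 0.001
grasp_force: 0.0
clock: 39.08
eef_pos: [578.5, 105.3, 170.3]
tcp_rot: [-3.141, 0.001, -2.615]
contact_force: [0.2, -0.5, -0.1]
opening: -0.003
grasp_force: 0.0
clock: 39.58
eef_pos: [578.1, 105.2, 159.8]
tcp_rot: [3.142, -0.0, -2.615]
contact_force: [0.0, 0.2, 0.2]
opening: 0.0
grasp_force: 0.0
clock: 40.08
eef_pos: [579.5, 105.5, 323.0]
tcp_rot: [-3.14, 0.005, -2.615]
contact_force: [-0.1, 0.1, -0.6]
opening: 0.849
grasp_force: 0.0
top [250, 186, 21, 20, 312] [19.1 19.1] [[580.3 -43.4  25. ]]
scene [229, 210, 21, 19, 313] [18. 20.] [[586.  -39.9  25. ]]
[ 0.355 -0.633 -0.004] [-0.    -0.     0.668] [577.6 105.1 319.3] [ 3.141e+00 -1.000e-03 -2.615e+00]
```

```bash
python3 -m inch '[[[0.05,-0.1,0,0,0,0.03],[0.12,-0.25,0,0,0,0.07],[0.2,-0.4,0,0,0,0.11],[0.28,-0.53,0,0,0,0.15],[0.355,-0.633,0,0,0,0.19],[0.355,-0.633,0,0,0,0.23],[0.355,-0.633,0,0,0,0.26],[0.355,-0.633,0,0,0,0.29]]]' 1;  python3 -m inch '[[[0,0,0,0,0,0.03],[0,0,0,0,0,0.07],[0,0,0,0,0,0.11],[0,0,0,0,0,0.15],[0,0,0,0,0,0.19],[0,0,0,0,0,0.23],[0,0,0,0,0,0.26],[0,0,0,0,0,0.29]]]'; python3 -m inch '[[[0,0,0.2,0,0,0.03],[0,0,0.4,0,0,0.07],[0,0,0.6,0,0,0.088],[0,0,0.8,0,0,0.088],[0,0,0.93,0,0,0.088],[0,0,0.93,0,0,0.088],[0,0,0.93,0,0,0.088],[0,0,0.93,0,0,0.088]]]'; python3 - <<'E'
from h import *
s=r.sense();print(s["eef_pos"],s["tcp_rot"])
im=r.grab_frame("wrist");g=cv2.cvtColor(im,cv2.COLOR_RGB2GRAY);m=np.zeros_like(g)
q=proj("wrist",[[510,-118,8],[650,-118,8],[650,-12,8],[510,-12,8]],s).round().astype(np.int32);cv2.fillConvexPoly(m,q,255);m[g<85]=0;m[250:]=0
N,L,S,c=cv2.connectedComponentsWithStats(m)
for i in range(1,N):
    if S[i,4]>150:
        e=cv2.fitEllipse(cv2.convexHull(cv2.findNonZero((L==i).astype(np.uint8))));P=ray("wrist",[e[0]],23,s)[0];print(S[i],e,P)
        togo([P[0],P[1]-.7,5.5],np.pi/2)
E
```

```text
clock: 40.85
eef_pos: [579.3, -40.6, 317.7]
tcp_rot: [-3.141, -0.003, 2.751]
contact_force: [0.1, -0.0, -0.5]
opening: 1.0
grasp_force: 0.0
clock: 41.52
eef_pos: [579.4, -39.9, 317.6]
tcp_rot: [-3.138, -0.001, 1.841]
contact_force: [-1.0, -0.2, -0.2]
opening: 1.0
grasp_force: 0.0
clock: 42.18
eef_pos: [580.9, -39.9, 134.6]
tcp_rot: [3.141, 0.0, 1.57]
contact_force: [0.7, -0.3, 1.2]
opening: 0.998
grasp_force: 0.0
[580.86870096 -39.93355486 134.63314435] [3.14116456e+00 5.53724899e-05 1.56984346e+00]
[ 221  156   66   63 3317] ((253.750244140625, 185.8769073486328), (64.46874237060547, 65.76553344726562), 93.36579895019531) [579.33510014 -37.32405521  23.        ]
[ 0.01  -0.012  0.65 ] [ 0.001  0.    -0.   ] [581.5 -40.  135.5] [3.139 0.    1.57 ]
```

```bash
python3 -m inch '[[[0.01,-0.01,0.15,0,0,0],[0.01,-0.01,0.3,0,0,0],[0.01,-0.01,0.45,0,0,0],[0.01,-0.01,0.54,0,0,0],[0.01,-0.01,0.59,0,0,0],[0.01,-0.01,0.62,0,0,0],[0.01,-0.01,0.645,0,0,0],[0.01,-0.01,0.645,0,0,0]]]'; python3 -m inch '[[[0,0,0,0,0,0],[0,0,0,0,0,0],[0,0,0,0,0,0],[0,0,0,0,0,0],[0,0,0,0,0,0],[0,0,0,0,0,0],[0,0,0,0,0,0],[0,0,0,0,0,0]]]' -1 40; python3 -m inch '[[[0,0,-0.1,0,0,0],[0,0,-0.25,0,0,0],[0,0,-0.4,0,0,0],[0,0,-0.55,0,0,0],[0,0,-0.7,0,0,0],[0,0,-0.7,0,0,0]]]' - 60; python3 - <<'E'
from h import *
t=r.grab_frame("top")[:,:,::-1];cv2.imwrite("pics/t5.png",cv2.resize(t[150:290,300:440],(600,600),interpolation=2))
def f(p):
    h=cv2.cvtColor(cv2.imread(p),cv2.COLOR_BGR2HSV);m=cv2.inRange(h,(5,110,60),(20,255,255));m[:,300:]=0
    N,L,S,c=cv2.connectedComponentsWithStats(m);pts=cv2.findNonZero(m);x,y,w,hh=cv2.boundingRect(pts)
    g=cv2.cvtColor(cv2.imread(p),cv2.COLOR_BGR2GRAY);o=[]
    for row in(140,180,220,260):
        k=np.flatnonzero(m[row]);o.append((k.min(),k.max(),round(k.mean(),1)) if len(k) else None)
    print(p,(x,y,w,hh),o)
f("pics/t4.png");f("pics/t5.png")
E
```

```text
clock: 42.9
eef_pos: [579.1, -38.0, 5.5]
tcp_rot: [3.14, 0.0, 1.57]
contact_force: [0.5, 0.5, 0.1]
opening: 1.0
grasp_force: 0.0
clock: 43.57
eef_pos: [579.2, -38.0, 6.6]
tcp_rot: [3.14, 0.0, 1.57]
contact_force: [-2.7, 0.6, 10.2]
opening: 0.695
grasp_force: 40.6
clock: 44.07
eef_pos: [581.9, -38.2, 151.5]
tcp_rot: [3.132, 0.001, 1.57]
contact_force: [1.3, 0.8, -0.8]
opening: 0.679
grasp_force: 64.3
pics/t4.png (89, 109, 160, 433) [(np.int64(103), np.int64(248), np.float64(175.7)), (np.int64(157), np.int64(229), np.float64(193.6)), (np.int64(155), np.int64(228), np.float64(191.5)), (np.int64(153), np.int64(227), np.float64(190.0))]
pics/t5.png (72, 92, 159, 433) [(np.int64(139), np.int64(225), np.float64(186.8)), (np.int64(138), np.int64(210), np.float64(174.0)), (np.int64(136), np.int64(209), np.float64(172.5)), (np.int64(135), np.int64(208), np.float64(171.0))]
```

```bash
python3 -m inch '[[[-0.1,0,0,0,0,0.03],[-0.2,0,0,0,0,0.06],[-0.35,0,0,0,0,0.09],[-0.5,0,0,0,0,0.12],[-0.65,0,0,0,0,0.15],[-0.75,0,0,0,0,0.18],[-0.8,0,0,0,0,0.21],[-0.8,0,0,0,0,0.25]]]'; python3 -m inch '[[[-0.04,0.04,0,0,0,0.03],[-0.09,0.1,0,0,0,0.07],[-0.14,0.16,0,0,0,0.11],[-0.2,0.22,0,0,0,0.15],[-0.24,0.27,0,0,0,0.18],[-0.269,0.297,0,0,0,0.21],[-0.269,0.297,0,0,0,0.24],[-0.269,0.297,0,0,0,0.26]]]'; python3 -m inch '[[[0,0,0,0,0,0],[0,0,0,0,0,0]]]'; python3 - <<'E'
from h import *
h=cv2.cvtColor(cv2.imread("pics/t5.png"),cv2.COLOR_BGR2HSV);m=cv2.inRange(h,(5,110,60),(20,255,255))[:,125:225]>0
c=m.sum(1);z=np.flatnonzero(c[100:520]<6)+100;print("covered rows",[(a[0],a[-1]) for a in np.split(z,np.flatnonzero(np.diff(z)>1)+1) if len(a)])
s,im=snap("wrist","w8.png");print(s["eef_pos"],s["tcp_rot"])
h=cv2.cvtColor(im,cv2.COLOR_BGR2HSV);m=cv2.inRange(h,(5,90,40),(20,255,255))
f=lambda x:-273.4-.038*(x-461)
for x in(615,630,645):
    p=proj("wrist",[[x,f(x)+d,70] for d in(20,-20)],s);v=int(round(p[:,1].mean()))
    if 0<=v<384:
        k=np.flatnonzero(m[v,180:330])+180;print(x,v,p[:,0].round(1),[(a[0],a[-1]) for a in np.split(k,np.flatnonzero(np.diff(k)>2)+1) if len(a)])
E
```

```text
clock: 44.78
eef_pos: [577.4, -200.2, 143.7]
tcp_rot: [-3.141, 0.001, 0.779]
contact_force: [-0.3, 0.5, -0.7]
opening: 0.677
grasp_force: 64.2
clock: 45.45
eef_pos: [581.2, -278.3, 143.5]
tcp_rot: [-3.141, 0.002, -0.038]
contact_force: [0.1, -0.3, -0.5]
opening: 0.678
grasp_force: 64.3
clock: 45.62
eef_pos: [581.5, -277.7, 143.9]
tcp_rot: [-3.141, 0.001, -0.03]
contact_force: [0.4, 0.1, -1.9]
opening: 0.68
grasp_force: 64.3
covered rows [(np.int64(277), np.int64(337)), (np.int64(392), np.int64(451))]
[ 581.53035186 -277.66261462  143.86529982] [-3.14094224e+00  1.38270868e-03 -2.96142445e-02]
615 160 [232.  284.6] [(np.int64(227), np.int64(240)), (np.int64(277), np.int64(292))]
630 140 [231.7 285.4] [(np.int64(226), np.int64(240)), (np.int64(278), np.int64(293))]
645 119 [231.4 286.1] [(np.int64(202), np.int64(316))]
```

```bash
python3 -m inch '[[[0.01,0.003,0.05,0,0,0],[0.01,0.003,0.12,0,0,0],[0.01,0.003,0.19,0,0,0],[0.01,0.003,0.25,0,0,0],[0.01,0.003,0.3,0,0,0],[0.01,0.003,0.33,0,0,0],[0.01,0.003,0.35,0,0,0],[0.01,0.003,0.36,0,0,0]]]'; python3 -m inch '[[[0,0,0.005,0,0,0],[0,0,0.01,0,0,0],[0,0,0.015,0,0,0],[0,0,0.02,0,0,0],[0,0,0.02,0,0,0]]]';  python3 -m inch '[[[0,0,0.003,0,0,0],[0,0,0.006,0,0,0],[0,0,0.006,0,0,0]]]'
```

```text
clock: 46.33
eef_pos: [584.0, -278.6, 72.3]
tcp_rot: [-3.141, 0.0, -0.032]
contact_force: [0.7, -1.4, -0.4]
opening: 0.68
grasp_force: 64.3
clock: 46.75
eef_pos: [584.4, -278.8, 69.2]
tcp_rot: [3.141, -0.001, -0.032]
contact_force: [-0.4, -0.3, -0.8]
opening: 0.675
grasp_force: 64.5
clock: 47.0
eef_pos: [584.4, -278.8, 69.0]
tcp_rot: [3.141, -0.001, -0.032]
contact_force: [-2.4, 1.5, 9.6]
opening: 0.673
grasp_force: 66.1
```

Release, rise, back off towards the tray side and take the final look.

```bash
python3 -m inch '[[[0,0,0,0,0,0],[0,0,0,0,0,0],[0,0,0,0,0,0],[0,0,-0.003,0,0,0],[0,0,-0.003,0,0,0],[0,0,-0.003,0,0,0]]]' 1 20 ;python3 -m inch '[[[0,0,-0.1,0,0,0],[0,0,-0.3,0,0,0],[0,0,-0.5,0,0,0],[0,0,-0.7,0,0,0],[0,0,-0.9,0,0,0],[0,0,-1,0,0,0],[0,0,-1,0,0,0]]]'; python3 -m inch '[[[0,-0.15,-0.1,0,0,0],[0,-0.35,-0.2,0,0,0],[0,-0.55,-0.2,0,0,0],[0,-0.75,-0.2,0,0,0],[0,-0.95,-0.2,0,0,0],[0,-0.95,-0.2,0,0,0],[0,-0.95,-0.2,0,0,0],[0,-0.95,-0.2,0,0,0]]]'; python3 - <<'E'
from h import *
t=r.grab_frame("top")[:,:,::-1][160:285,305:430];c=r.grab_frame("scene")[:,:,::-1][110:260,130:390]
cv2.imwrite("pics/end.png",np.vstack([np.hstack([cv2.resize(t,(300,300),interpolation=2),cv2.resize(c,(500,300),interpolation=2)])]))
print(r.sense()["contact_force"])
E
```

```text
clock: 47.5
eef_pos: [584.1, -278.6, 68.2]
tcp_rot: [-3.142, 0.0, -0.032]
contact_force: [-1.0, 0.6, -0.2]
opening: 1.0
grasp_force: 0.0
clock: 48.08
eef_pos: [586.5, -279.8, 274.6]
tcp_rot: [3.138, -0.008, -0.032]
contact_force: [0.9, -0.1, -0.1]
opening: 1.002
grasp_force: 0.0
clock: 48.75
eef_pos: [589.9, -88.8, 307.5]
tcp_rot: [3.141, 0.001, -0.031]
contact_force: [-0.1, -0.4, 1.2]
opening: 1.003
grasp_force: 0.0
[ 0.15655431 -0.09104166 -0.19551635]
```

View pics/end.png

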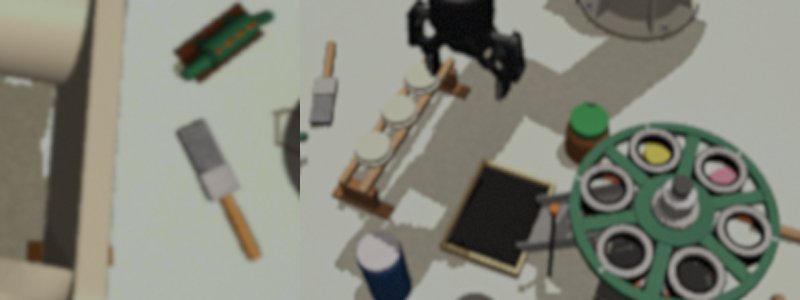

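The picture shows three blanks flat on the rails at (374,149), (400,110) and (422,78). All six cups are open right through, the tray is empty and the bystanders are in place.

```bash
python3 -c "
from rig import r
print(r.sign_off())"
```

```text
the job is handed in; nothing more can be done
None
```

I pressed all three blanks out of the wheel and laid them flat across both rails of the rack, left the wheel locked with the ring home, and handed the job in at about 49 s; the hand-in returned no verdict.

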